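Load and seal sample jars in a sloped sealing rack

TASK

From the group of small sample jars right beside the rack, load every one that has no handle into the rack's sloped bed, upright and one to a lane: set it on the open upper end of the bed and slide it down its lane, under the bar, until it rests against the back stop. When all are home, close the mouths: turn the T-knob clockwise until the bar's rubber strip just touches the jars, then add a quarter of a turn and let go. Leave the two jars with handles, at the same place, where they stand.

Things in the scene. Friction and masses are not known exactly. Their poses are not given: they have to be found in the camera images.
- bed: fixed sloped aluminium bed of the rack, 236 x 244 mm, surface 56 mm above the table at its middle, falling 12 deg away from the robot. Origin: middle of the surface; +x down the slope, y left across it, z square to it. x -0.118 to 0.008 is the plain open loading end; beyond it 3 rails (4 mm wide, 10 high) part 4 lanes, 56 mm clear, centres y +-0.090, +-0.030. Side flanges 20 mm high
- load1 (a point): point on the bed surface in the loading end (bed x = -0.060), on the centre line of lane 1 (leftmost, bed y = +0.090); same axes as the bed. Friction on the bed about 0.3: a jar stays where it is set on the slope and slides at a light push (under 2 N)
- load2 (a point): the same for lane 2 (bed y = +0.030)
- load3 (a point): the same for lane 3 (bed y = -0.030)
- load4 (a point): the same for lane 4 (rightmost, bed y = -0.090)
- stop_face (a point): middle of the back stop's face at bed level (bed x = 0.110, y = 0; same axes as the bed). The stop is a plate across all lanes, 32 mm high. A jar at home has its centre about 23 mm before it (bed x = 0.087; up to 26 mm before it if the jar stands skew)
- bridge (a point): middle of the underside of the beam that bridges the bed, square above the jars' home (bed x = 0.087, z = 0.116); beam 24 mm wide in x, 12 mm thick, on two posts at bed y = +-0.136. Under it hangs the bar (22 mm wide in x) with its rubber strip: no room to lower a jar or a gripper there from above
- knob_grip (a point): middle of the black T-handle's bar on the screw axis: grip here with the TCP. The bar is 60 mm long along this point's x, 14 mm wide along its y, and reaches from 18 mm below to 6 mm above this point; z is the screw axis, square to the bed, so 12 deg off vertical, leaning away from the robot. Sinks with the screw, 10 mm a turn. Beam over 10 mm below the bar
- t_knob (a joint): turn of the T-knob, rad, grows clockwise seen from above and lowers the bar; starts between 2 and 4.5 (strip 5 to 9 mm above jars on the bed). Lead 10 mm a turn; the strip touches the 66 mm jars at about 7.5 rad. Friction 0.05 N m: it stays where it is left; stop at 12
- strip_face (a point): middle of the underside of the rubber strip (20 mm wide, 234 mm long, across all four lanes); comes down square to the bed as the knob turns
- strip (a joint): how far the sprung rubber strip is pressed into its bar, m: 0 while it hangs free; from the touch on it grows 10 mm per turn of the knob (about 4 N per mm), so a quarter turn past the touch reads about 0.0025
- jar_a: small square-bodied clear sample jar WITHOUT a handle, part filled, 46 x 46 mm (rounded corners), 66 mm tall, flat-sided up to 42 mm, weight low, 0.09-0.18 kg, open mouth. It is to be loaded (may be absent). Origin: centre of its underside, z up, flat sides along its own x and y; a solid collider, grasp across two facing flat sides. Smooth glass, friction about 0.4
- jar_b: small square-bodied clear sample jar WITHOUT a handle, part filled, 46 x 46 mm (rounded corners), 66 mm tall, flat-sided up to 42 mm, weight low, 0.09-0.18 kg, open mouth. It is to be loaded (may be absent). Origin: centre of its underside, z up, flat sides along its own x and y; a solid collider, grasp across two facing flat sides. Smooth glass, friction about 0.4
- jar_c: small square-bodied clear sample jar WITHOUT a handle, part filled, 46 x 46 mm (rounded corners), 66 mm tall, flat-sided up to 42 mm, weight low, 0.09-0.18 kg, open mouth. It is to be loaded (may be absent). Origin: centre of its underside, z up, flat sides along its own x and y; a solid collider, grasp across two facing flat sides. Smooth glass, friction about 0.4
- jar_d: small square-bodied clear sample jar WITHOUT a handle, part filled, 46 x 46 mm (rounded corners), 66 mm tall, flat-sided up to 42 mm, weight low, 0.09-0.18 kg, open mouth. It is to be loaded (may be absent). Origin: centre of its underside, z up, flat sides along its own x and y; a solid collider, grasp across two facing flat sides. Smooth glass, friction about 0.4
- mug_e: small square-bodied jar WITH a loop handle, 46 x 46 mm body and 66 mm tall, handle sticking out 14 mm on its own -y side. Not to be loaded. Origin: on the underside; the body's centre line lies 7 mm from it towards +y
- mug_f: small square-bodied jar WITH a loop handle, 46 x 46 mm body and 66 mm tall, handle sticking out 14 mm on its own -y side. Not to be loaded. Origin: on the underside; the body's centre line lies 7 mm from it towards +y
Things that resemble listed ones, but are neither listed nor needed, are in the scene too. Leave any purple look-alike of the jar_b alone.

How it is judged:
By the outcome, as a careful person would: the job done as asked, in the order asked, and still so for the second after the job is handed in, with the robot touching nothing.
Of jar_a, jar_b, jar_c, jar_d only 2 to 4 are there at a start; the rules pass over those that are not, and their reading is None.
At some moment in a run one of jar_a, jar_b, jar_c, jar_d may be knocked a few centimetres aside while the robot is not near it.
It also fails if it takes over 210 s, if anything falls off the work surface, if the arm or the gripper's body presses on something with over 40 N, if the wrist force passes 120 N, or if a joint passes its speed limit or range.

ROBOT

A 6-joint arm with a two-finger parallel gripper is mounted at the origin on a cart in front of the work surface, level with it; the furniture and walls round the work are solid. World frame = base frame: x ahead of the robot, y to its left, z up, the work surface at z = 0. Lengths are in m, angles in rad, forces in N, time in s.
With the tool pointing down it reaches from about 0.275 to 0.825 m from the base axis. Payload 5.2 kg.
Tool frame: the origin (TCP) lies between the finger pads, 19 mm behind the fingertips; this is the grasp point; z points along the fingers, y is the line along which they close (so a half turn about z gives the same grasp; the last joint's range is limited). The gripper opens to 93 mm and grips with 3 to 60 N. Pads are 15 mm wide; open, the fingers measure 128 mm over their backs; the gripper's body (75 mm by 188 mm) begins 65 mm behind the grasp point.
Start: joints at [1.134, 0.259, 1.535, -0, 1.348, -0.203], TCP at [0.127, 0.535, 0.237] pointing down, gripper open.
Joint ranges: [-3.14, 3.14], [-0.91, 2.08], [0.19, 2.58], [-1.22, 4.36], [0.22, 2.71], [-3.12, 3.12]. Speed limits (rad/s): [2.57, 2.57, 3.14, 3.14, 3.14, 3.14].

INTERFACE

Orientations are given as a unit quaternion [x, y, z, w].
In Python, from cell import arm gives the robot as it stands.
- The arm moves only by the shell command python3 -m crank 'ROWS' [OPENING] [FORCE]. ROWS is JSON, a list of rows, each a list of 4 numbers: the shift along the tool's x, y, z each as a share of 15 cm, from -1 to 1, then the turn about the tool's z as a share of 2 rad, from -1 to 1. In form: [[tx, ty, tz, spin], ...]. A call has 1 to 8 rows; each row is the pose to reach, as a shift and turn from the pose commanded when the call began, along the tool's axes at that moment; what a row does not reach only later rows make up. A row lasts 1/8 s, in which the tool goes at most 62.5 mm and 10.7 degrees, less where a joint would pass 70% of its speed; a pose out of reach is approached as far as the arm can. A call with a number of a shift or a turn outside -1 to 1 is refused whole. A call with a gripper value outside its range is refused whole. OPENING is the closure, from 0 (fully open) to 1 (shut), set as the call begins (- or left out, the last holds). The fingers move at their own pace and stop on an object; FORCE is the grip in N (left out, the last holds). Time passes only in rows, so rows that repeat a pose let the fingers close. It gives the time, the measured TCP pose, the force, the opening and the grip force at its end, in the units of the state.
- arm.get_state(): the state, without advancing time (a new reading comes with each control period).
- arm.snapshot(name): name is "side" or "top" or "wrist"; returns a dict with "img" (400x640x3 uint8, red, green, blue), "range_z" (400x640 float32, m along the optical axis (not along the pixel's ray), 0 where there is no reading), "intrinsics" (3x3 intrinsics, pixels), "extrinsics" (4x4, takes a point from world to camera coordinates). Camera axes: x right, y down, z forward; pixel columns grow to the right and rows downward; lengths in m; the calibration is good to about 2 mm. The wrist camera is an equidistant fisheye: a pixel r from the principal point sees the ray r / f radians off the axis. A picture is of the moment at which its call begins.
- arm.job_done(): hands the job in; it is judged then, once.
The state is a dict: "t": time; "q": joint angles; "joint_velocities": joint speeds; "effort": joint torques, N m; "eef_pos": TCP position; "eef_rot": TCP orientation; "contact_force": force on the tool from outside, world axes, zero at the start; "torque": the same for the moment, N m; "gripper_width": opening from 0.0 (shut) to 1.0 (fully open); "finger_force": force on a finger pad.
Only numpy, scipy, OpenCV 4.12 (cv2) and the standard library are available. Lean on these libraries where they do the work, as an engineer would, in place of code of your own. Each camera call takes 0.05 s, during which the arm holds its last target. There are 200 camera calls.

## Working session

There is one attempt and no reset: what is moved stays moved. The work goes in short steps, Python scripts to look and compute and a shell command to move; the robot and the scene stay as the last step left them, time stands still between calls to the robot, and variables do not carry over. Pictures are saved under pics/ and viewed, at most 14 in all, crops included, and the job is handed in when it is done.

```bash
ls; mkdir -p pics; cat > h.py <<'E'
import numpy as np, cv2
from cell import arm
def snap(n,save=None):
    s=arm.snapshot(n)
    if save: cv2.imwrite('pics/'+save,s['img'][:,:,::-1])
    return s
def cloud(s):
    K=s['intrinsics'];z=s['range_z'];v,u=np.mgrid[0:400,0:640]
    c=np.stack([(u-K[0,2])/K[0,0]*z,(v-K[1,2])/K[1,1]*z,z],-1)
    T=np.linalg.inv(s['extrinsics']);p=c@T[:3,:3].T+T[:3,3];p[z==0]=np.nan
    return p
E
python3 - <<'E'
from h import *
for n in ['side','top']:
    s=snap(n,n+'0.png');np.savez(n+'0.npz',**s)
    print(n,s['intrinsics'].round(1).tolist(),s['extrinsics'].round(3).tolist())
st=arm.get_state();print(st)
E
```

```text
pics
side [[384.7, 0.0, 317.6], [0.0, 384.7, 197.9], [0.0, 0.0, 1.0]] [[0.993, -0.121, 0.003, -0.541], [-0.046, -0.395, -0.918, 0.128], [0.112, 0.911, -0.397, 0.974], [0.0, 0.0, 0.0, 1.0]]
top [[390.1, 0.0, 314.7], [0.0, 390.1, 192.1], [0.0, 0.0, 1.0]] [[-0.117, -0.993, -0.001, -0.028], [-0.97, 0.114, -0.213, 0.574], [0.212, -0.024, -0.977, 1.07], [0.0, 0.0, 0.0, 1.0]]
{'t': 0.1, 'q': array([ 1.13420963e+00,  2.59277363e-01,  1.53599506e+00, -2.82686046e-05,
        1.34800109e+00, -2.02813446e-01]), 'joint_velocities': array([ 1.64914262e-03, -1.46446992e-03, -1.88877787e-03,  3.18281827e-04,
       -3.26671482e-05,  1.60726327e-04]), 'effort': array([ 1.04601480e-03, -4.38214588e+01, -2.84643424e+01,  7.20963115e-02,
        3.61408701e-02, -4.84603333e-05]), 'eef_pos': array([0.12719579, 0.53460068, 0.23668833]), 'eef_rot': array([ 1.16617493e-01,  9.93176547e-01, -8.02177779e-04, -2.51048274e-04]), 'contact_force': array([-0.81861179, -0.02970989, -0.44596206]), 'torque': array([-0.02675685,  0.0313372 ,  0.00720799]), 'finger_force': 0.0, 'gripper_width': 1.0001776834498004}
```

View pics/side0.png

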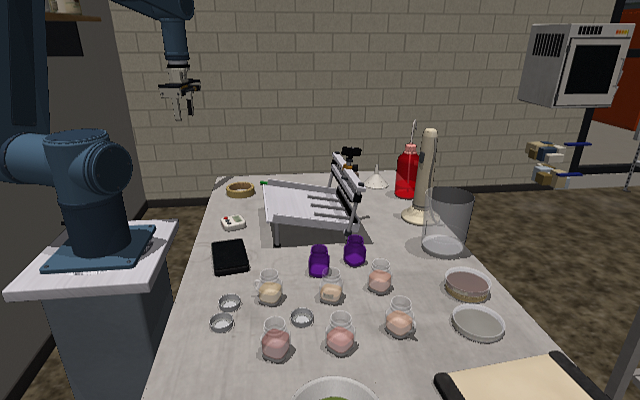

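View pics/top0.png

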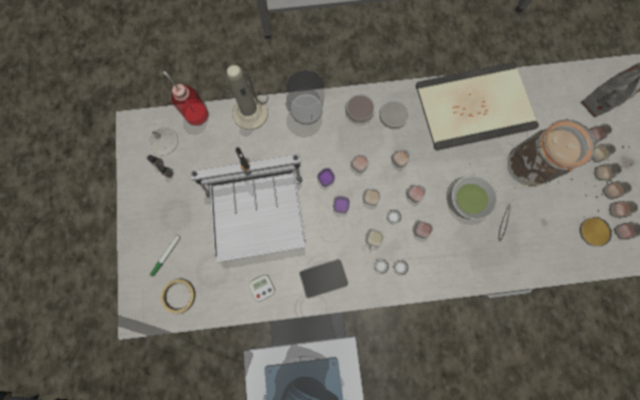

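```bash
python3 - <<'E'
from h import *
a=np.load('side0.npz');b=np.load('top0.npz')
A=cv2.resize(a['img'][235:370,235:435,::-1],None,fx=4,fy=4,interpolation=cv2.INTER_CUBIC)[:, :800]
B=cv2.resize(b['img'][140:280,300:450,::-1],None,fx=4,fy=4,interpolation=cv2.INTER_CUBIC)
C=cv2.resize(b['img'][140:270,185:310,::-1],None,fx=4.6,fy=4.6,interpolation=cv2.INTER_CUBIC)
cv2.imwrite('pics/a1.png',A);cv2.imwrite('pics/b1.png',B);cv2.imwrite('pics/c1.png',C)
P=cloud(dict(b))
for u,v in [(360,163),(401,158),(372,197),(416,193),(375,238),(424,229),(326,177),(342,205),(258,230),(220,250),(295,245),(241,150)]: print(u,v,P[v,u].round(3))
E
```

```text
360 163 [ 0.647 -0.242  0.034]
401 158 [ 0.649 -0.369  0.031]
372 197 [ 0.54  -0.264  0.025]
416 193 [ 0.537 -0.397  0.026]
375 238 [ 0.418 -0.254  0.032]
424 229 [ 0.426 -0.399  0.036]
326 177 [ 0.618 -0.136  0.022]
342 205 [ 0.527 -0.173  0.021]
258 230 [0.476 0.077 0.066]
220 250 [0.431 0.185 0.077]
295 245 [ 0.421 -0.023  0.079]
241 150 [ 0.742  0.118 -0.002]
```

View pics/a1.png

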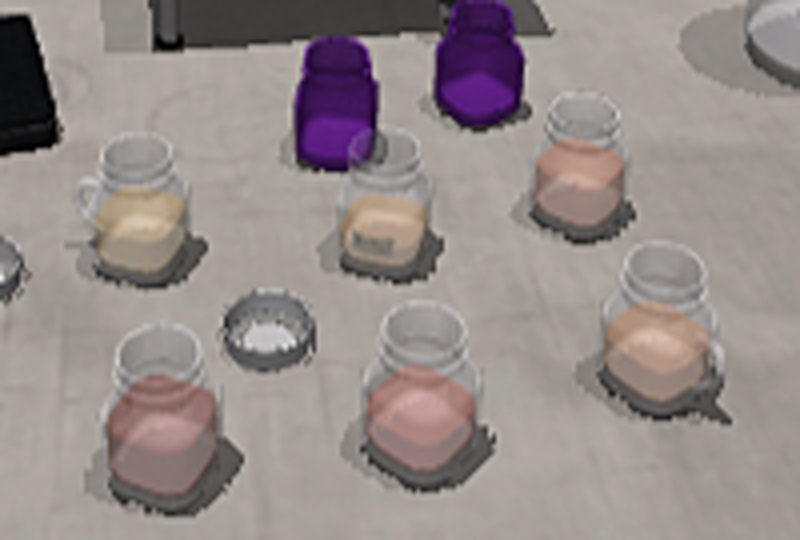

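View pics/b1.png

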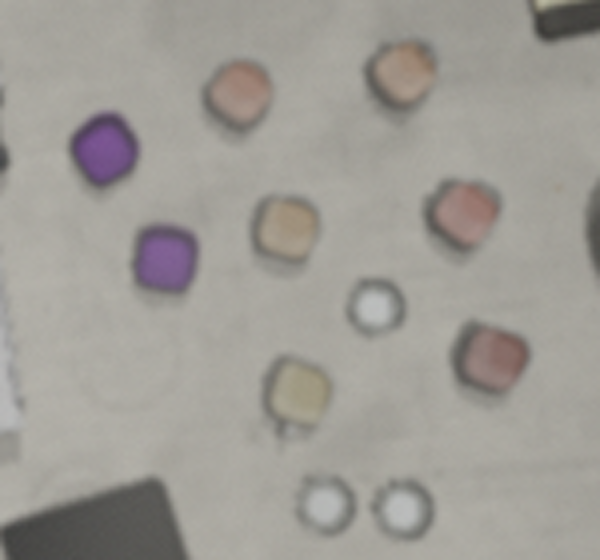

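View pics/c1.png

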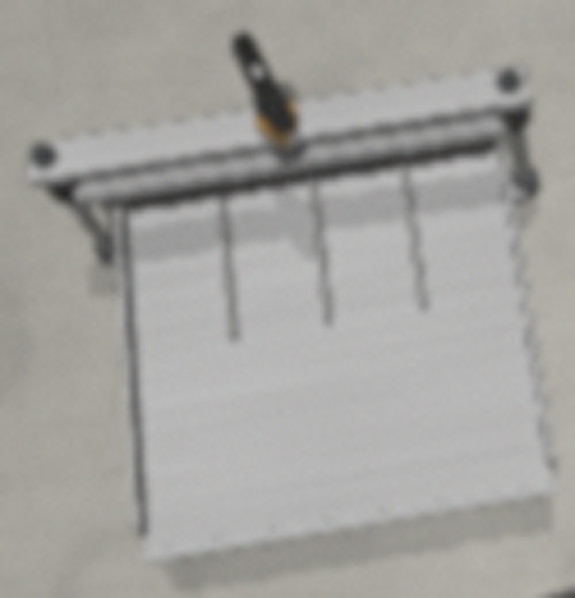

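```bash
cat > bed.py <<'E'
from h import *
from scipy.optimize import least_squares
for n in ['top','side']:
    s=dict(np.load(n+'0.npz'));P=cloud(s).reshape(-1,3)
    m=(P[:,0]>.3)&(P[:,0]<.72)&(P[:,1]>-.08)&(P[:,1]<.28)&(P[:,2]>.015)
    Q=P[m]
    # plane RANSAC-like: start from guess
    w=(Q[:,0]>.4)&(Q[:,0]<.52)&(Q[:,1]>.0)&(Q[:,1]<.15)&(Q[:,2]<.12)
    c=np.median(Q[w],0); 
    for it in range(8):
        A=np.c_[Q[w][:,:2],np.ones(w.sum())];k=np.linalg.lstsq(A,Q[w][:,2],rcond=None)[0]
        r=Q[:,2]-(Q[:,:2]@k[:2]+k[2]); w=abs(r)<.004
    nrm=np.array([-k[0],-k[1],1]);nrm/=np.linalg.norm(nrm)
    print(n,'slope',np.degrees(np.arccos(nrm[2])),'yaw',np.degrees(np.arctan2(nrm[1],nrm[0])),w.sum())
    I=Q[w].astype(np.float32)
    rect=cv2.minAreaRect(np.ascontiguousarray(I[:,:2]));print(rect, cv2.boxPoints(rect).round(3).tolist())
    yaw=np.arctan2(nrm[1],nrm[0]);d=np.array([np.cos(yaw),np.sin(yaw)]);l=np.array([-d[1],d[0]])
    for nm,v in (('d',d),('l',l)): print(nm,np.percentile(I[:,:2]@v,[0,.5,2,50,98,99.5,100]).round(4))
    # above-bed structure in bed axes
    h=r*nrm[2]
    for lo,hi in ((.012,.03),(.03,.06),(.06,.1),(.11,.126),(.126,.135),(.135,.2)):
        g=(h>lo)&(h<hi)
        if g.sum()>4: print(lo,hi,g.sum(),'d',np.percentile(Q[g][:,:2]@d,[2,50,98]).round(3),'l',np.percentile(Q[g][:,:2]@l,[2,50,98]).round(3))
E
python3 bed.py
```

```text
top slope 11.959860622669195 yaw 3.192341137071747 6075
((0.5203165411949158, 0.07907713204622269), (0.23034164309501648, 0.287423312664032), 3.0136497020721436) [[0.39800000190734863, 0.21699999272823334], [0.4129999876022339, -0.07000000029802322], [0.6430000066757202, -0.057999998331069946], [0.628000020980835, 0.2290000021457672]]
d [0.4085 0.4101 0.4129 0.5142 0.6332 0.6372 0.6392]
l [-0.094  -0.072  -0.0681  0.0511  0.1686  0.1721  0.1934]
0.012 0.03 299 d [0.432 0.55  0.639] l [-0.084  0.168  0.181]
0.03 0.06 36 d [0.616 0.62  0.625] l [-0.091  0.181  0.189]
0.06 0.1 659 d [0.62  0.624 0.634] l [-0.085  0.049  0.183]
0.11 0.126 266 d [0.626 0.629 0.651] l [-0.092  0.045  0.186]
0.126 0.135 689 d [0.628 0.639 0.651] l [-0.09   0.055  0.188]
0.135 0.2 175 d [0.622 0.643 0.677] l [-0.09   0.047  0.185]
side slope 11.83677596509381 yaw 2.564762615065473 2358
((0.5219807624816895, 0.07046013325452805), (0.2346351146697998, 0.2756410539150238), 2.871837615966797) [[0.39800000190734863, 0.20200000703334808], [0.41200000047683716, -0.0729999989271164], [0.6460000276565552, -0.061000000685453415], [0.6320000290870667, 0.21400000154972076]]
d [0.4073 0.4083 0.4106 0.507  0.6323 0.6355 0.6426]
l [-0.0903 -0.0851 -0.0714  0.0528  0.1793  0.1818  0.1847]
0.012 0.03 653 d [0.431 0.573 0.642] l [-0.083 -0.038  0.184]
0.03 0.06 120 d [0.616 0.624 0.646] l [-0.086  0.017  0.193]
0.06 0.1 474 d [0.618 0.624 0.641] l [-0.089  0.014  0.187]
0.11 0.126 162 d [0.625 0.627 0.648] l [-0.092 -0.021  0.193]
0.126 0.135 255 d [0.627 0.637 0.649] l [-0.089  0.025  0.189]
0.135 0.2 236 d [0.622 0.644 0.675] l [0.042 0.051 0.063]
```

```bash
cat >> h.py <<'E'
def ray(s,u,v):
    T=np.linalg.inv(s['extrinsics']);K=s['intrinsics']
    d=T[:3,:3]@np.array([(u-K[0,2])/K[0,0],(v-K[1,2])/K[1,1],1]);return T[:3,3],d/np.linalg.norm(d)
def tri(*rs):
    A=sum(np.eye(3)-np.outer(d,d) for o,d in rs);b=sum((np.eye(3)-np.outer(d,d))@o for o,d in rs)
    p=np.linalg.solve(A,b);return p,max(np.linalg.norm(np.cross(p-o,d)) for o,d in rs)
def proj(s,p):
    c=s['extrinsics'][:3,:3]@p+s['extrinsics'][:3,3];K=s['intrinsics'];return K[0,0]*c[0]/c[2]+K[0,2],K[1,1]*c[1]/c[2]+K[1,2]
def blobs(s,lo=300,smin=45):
    hsv=cv2.cvtColor(s['img'],cv2.COLOR_RGB2HSV);m=((hsv[...,1]>smin)&((hsv[...,0]<28)|(hsv[...,0]>165))&(hsv[...,2]>90)).astype(np.uint8)
    m=cv2.morphologyEx(m,cv2.MORPH_OPEN,np.ones((3,3)))
    n,L,S,C=cv2.connectedComponentsWithStats(m)
    return [(C[i],S[i,4],L==i) for i in range(1,n)]
def jars(t=None,s=None,smin=45):
    t=t or arm.snapshot('top');s=s or arm.snapshot('side');B=blobs(s,smin=smin);out=[]
    for c,a,m in blobs(t,smin=smin):
        if not 80<a<600: continue
        o,d=ray(t,*c);g=o+d*((.018-o[2])/d[2])
        if not(.25<g[0]<.85 and -.55<g[1]<.25): continue
        uv=np.array(proj(s,g));k=[b for b in B if np.hypot(*(b[0]-uv))<14 and b[1]>100]
        p,e=(tri((o,d),ray(s,*k[0][0])) if k else (g,9))
        ys,xs=np.nonzero(m);pts=[]
        for u,v in zip(xs,ys):
            o2,d2=ray(t,u,v);q=o2+d2*((.02-o2[2])/d2[2]);pts.append(q[:2]*1000)
        r=cv2.minAreaRect(np.array(pts,np.float32));out.append((p,e,r[1],r[2]))
        print('top',c.round(0),'area',a,'p',p.round(4),'err',round(e,4),'rect',np.round(r[1],0),'ang',round(r[2],1),'g',g[:2].round(3))
    return out
def rows(x,y,z,yaw=None):
    """shift from present pose in tool axes, units of 0.15 m / 2 rad; yaw = world direction (deg) of tool y, modulo 180"""
    from scipy.spatial.transform import Rotation as R
    st=arm.get_state();M=R.from_quat(st['eef_rot']).as_matrix();d=M.T@(np.array([x,y,z])-st['eef_pos'])
    cur=np.degrees(np.arctan2(M[1,1],M[0,1]));sp=0
    if yaw is not None: sp=-np.radians((yaw-cur+90)%180-90)
    print('t',round(st['t'],2),'pos',st['eef_pos'].round(4),'yawY',round(cur,1),'-> shift/0.15',(d/.15).round(3),'spin/2',round(sp/2,3),'q6',st['q'][5].round(2),'w',round(st['gripper_width']*93,1),'F',st['contact_force'].round(1))
E
python3 - <<'E'
from h import *
jars(dict(np.load('top0.npz')),dict(np.load('side0.npz')))
rows(.54,-.264,.25,90)
E
```

```text
top [361. 160.] area 86 p [ 0.6499 -0.246   0.0334] err 0.0042 rect [31. 29.] ang 82.0 g [ 0.659 -0.249]
top [417. 192.] area 111 p [ 0.536  -0.4001  0.0264] err 0.0019 rect [33. 38.] ang 80.2 g [ 0.539 -0.403]
top [426. 228.] area 81 p [ 0.4255 -0.4041  0.0375] err 0.0019 rect [24. 27.] ang 79.9 g [ 0.429 -0.41 ]
t 0.1 pos [0.1272 0.5346 0.2367] yawY 76.6 -> shift/0.15 [-3.91  -4.542 -0.082] spin/2 -0.117 q6 -0.2 w 93.0 F [-0.8 -0.  -0.4]
```

```bash
C='python3 -m crank'
$C '[[-0.5,-1,-0.4,-0.117],[-0.5,-1,-0.4,-0.117],[-0.5,-1,-0.4,-0.117],[-0.5,-1,-0.4,-0.117]]' 0 20
$C '[[-0.5,-0.95,0,0],[-0.5,-0.95,0,0],[-0.5,-0.95,0,0]]' >/dev/null
$C '[[-0.5,-0.95,0,0],[-0.5,-0.95,0,0],[-0.5,-0.95,0,0]]'>/dev/null
$C '[[-0.5,-0.95,0,0],[-0.5,-0.95,0,0],[-0.5,-0.95,0,0]]'>/dev/null
$C '[[-0.5,-0.95,0,0],[-0.5,-0.95,0,0],[-0.5,-0.95,0,0]]'>/dev/null
$C '[[-0.4,-0.9,0,0],[-0.4,-0.9,0,0],[-0.4,-0.9,0,0],[-0.4,-0.9,0,0]]'
python3 - <<'E'
from h import *
s=snap('wrist','w1.png');np.savez('w1.npz',**s);rows(.54,-.264,.25,90)
print(s['intrinsics'].round(1).tolist(),np.linalg.inv(s['extrinsics']).round(3).tolist(), np.nanmin(s['range_z']),np.nanmax(s['range_z']))
E
```

```text
t: 0.6
eef_pos: [0.1663, 0.37, 0.2988]
eef_rot: [0.001, 1.0, 0.001, 0.001]
contact_force: [0.6, 0.2, -0.3]
gripper_width: 1.0
finger_force: 0.0
t: 2.6
eef_pos: [0.5266, -0.3342, 0.2949]
eef_rot: [0.001, 1.0, 0.001, -0.001]
contact_force: [0.9, 0.8, -0.3]
gripper_width: 1.001
finger_force: 0.0
t 2.65 pos [ 0.5262 -0.3328  0.2955] yawY 90.0 -> shift/0.15 [-0.093  0.458  0.304] spin/2 -0.0 q6 -2.31 w 92.8 F [-0.3  0.3 -0.4]
[[309.7, 0.0, 319.9], [0.0, 309.7, 202.6], [0.0, 0.0, 1.0]] [[0.002, 0.96, 0.279, 0.449], [1.0, -0.002, 0.002, -0.333], [0.002, 0.279, -0.96, 0.443], [0.0, 0.0, 0.0, 1.0]] 0.0 1.7212695
```

View pics/w1.png

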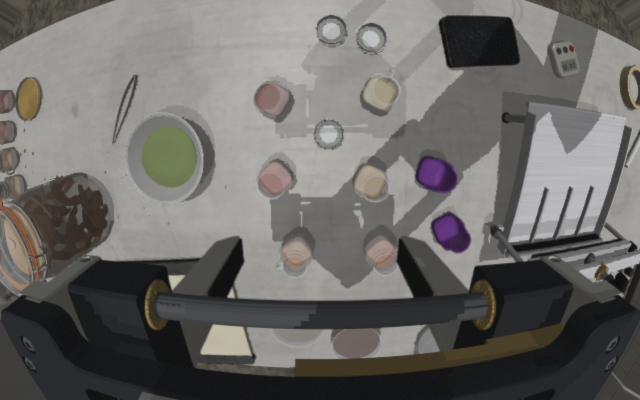

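```bash
cat >> h.py <<'E'
def fproj(s,P):
    T=s['extrinsics'];K=s['intrinsics'];c=P@T[:3,:3].T+T[:3,3];r=np.linalg.norm(c[...,:2],axis=-1);th=np.arctan2(r,c[...,2])
    k=th/np.maximum(r,1e-9);return np.stack([K[0,0]*k*c[...,0]+K[0,2],K[1,1]*k*c[...,1]+K[1,2]],-1)
def fray(s,u,v):
    K=s['intrinsics'];a=np.array([(u-K[0,2])/K[0,0],(v-K[1,2])/K[1,1]]);th=np.hypot(*a);d=np.array([*(a/max(th,1e-9)*np.sin(th)),np.cos(th)])
    T=np.linalg.inv(s['extrinsics']);return T[:3,3],T[:3,:3]@d
def rect(s,x0,x1,y0,y1,z,pitch=.0005,wrist=True):
    """ortho view: row grows with x, column grows with y (image of plane z; z may be function)"""
    X,Y=np.meshgrid(np.arange(x0,x1,pitch),np.arange(y0,y1,pitch),indexing='ij')
    Z=z(X,Y) if callable(z) else np.full_like(X,z)
    P=np.stack([X,Y,Z],-1)
    if wrist: uv=fproj(s,P)
    else:
        c=P@s['extrinsics'][:3,:3].T+s['extrinsics'][:3,3];K=s['intrinsics'];uv=np.stack([K[0,0]*c[...,0]/c[...,2]+K[0,2],K[1,1]*c[...,1]/c[...,2]+K[1,2]],-1)
    return cv2.remap(s['img'],uv[...,0].astype(np.float32),uv[...,1].astype(np.float32),cv2.INTER_LINEAR)
E
python3 - <<'E'
from h import *
w=dict(np.load('w1.npz'));t=dict(np.load('top0.npz'));sd=dict(np.load('side0.npz'))
J={'J1':(.538,-.265),'J2':(.648,-.244),'J3':(.535,-.40),'J4':(.425,-.403)}
o=[]
for k,(x,y) in J.items():
    a=[rect(w,x-.05,x+.05,y-.05,y+.05,.0,.0005),rect(w,x-.05,x+.05,y-.05,y+.05,.03,.0005),rect(t,x-.05,x+.05,y-.05,y+.05,.0,.0005,False)]
    for im in a: cv2.circle(im,(100,100),2,(0,255,0),-1); [cv2.line(im,(i,0),(i,4),(0,0,255),1) for i in range(0,200,20)]
    o.append(np.vstack(a))
cv2.imwrite('pics/r1.png',np.hstack(o)[:,:,::-1])
E
```

```text
Traceback (most recent call last):
ValueError: all the input array dimensions except for the concatenation axis must match exactly, but along dimension 0, the array at index 0 has size 603 and the array at index 3 has size 600
```

```bash
python3 - <<'E'
from h import *
w=dict(np.load('w1.npz'));t=dict(np.load('top0.npz'));sd=dict(np.load('side0.npz'))
J={'J1':(.538,-.265),'J2':(.648,-.244),'J3':(.535,-.40),'J4':(.425,-.403)}
o=[]
for k,(x,y) in J.items():
    a=[rect(w,x-.05,x+.05,y-.05,y+.05,z,.0005,f)[:200,:200].copy() for z,f in ((0,1),(.03,1),(0,0))]
    a=[rect(q,x-.05,x+.05,y-.05,y+.05,z,.0005,f)[:200,:200].copy() for q,z,f in ((w,0,1),(w,.03,1),(t,0,0))]
    for im in a: cv2.circle(im,(100,100),2,(0,255,0),-1); [cv2.line(im,(i,0),(i,4),(0,0,255),1) for i in range(0,200,20)]
    o.append(np.vstack(a))
cv2.imwrite('pics/r1.png',np.hstack(o)[:,:,::-1])
E
```

```text
(no output)
```

View pics/r1.png

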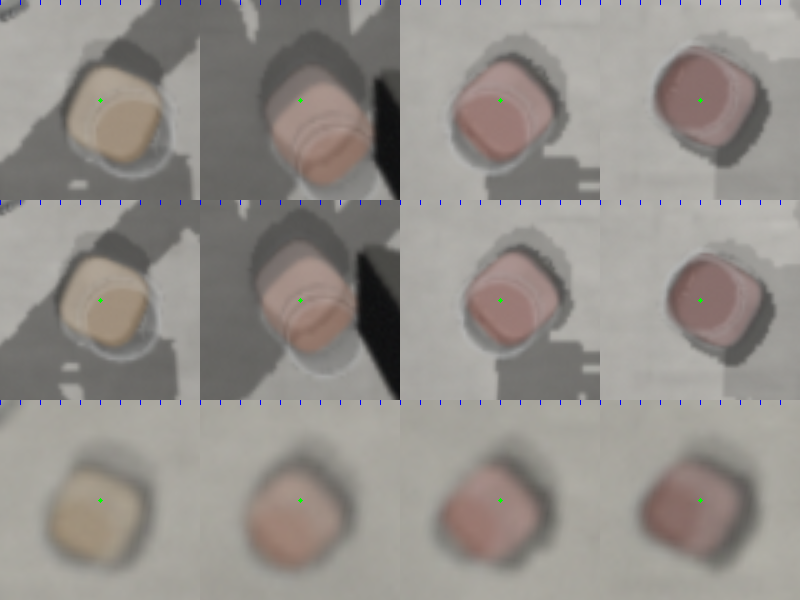

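```bash
cat > fit.py <<'E'
from h import *
from scipy.optimize import minimize
def pproj(s,P):
    c=P@s['extrinsics'][:3,:3].T+s['extrinsics'][:3,3];K=s['intrinsics'];return np.stack([K[0,0]*c[...,0]/c[...,2]+K[0,2],K[1,1]*c[...,1]/c[...,2]+K[1,2]],-1)
def fit(w,views,x,y,hw=.0215,rc=.007,verbose=True):
    S=8;data=[]
    for s,fn in views:
        u0=fn(s,np.array([x,y,.015]));R=24 if s is not w else 45
        lo=np.round(u0-R).astype(int);lo=np.maximum(lo,0);im=s['img'][lo[1]:lo[1]+2*R,lo[0]:lo[0]+2*R]
        im=cv2.resize(im,None,fx=S,fy=S,interpolation=cv2.INTER_LINEAR);lab=cv2.cvtColor(im,cv2.COLOR_RGB2LAB).astype(float)
        ch=np.hypot(lab[...,1]-128,lab[...,2]-128);c=ch[(R*S-20):(R*S+20),(R*S-20):(R*S+20)].mean();bg=np.percentile(ch,15)
        m=(ch>(c+bg)/2).astype(np.uint8);n,L,St,C=cv2.connectedComponentsWithStats(m);i=L[R*S,R*S]
        data.append((s,fn,lo,(L==i) if i else m>0))
    a=np.linspace(0,2*np.pi,32,endpoint=False)
    base=np.stack([np.sign(np.cos(a))*(hw-rc)+rc*np.cos(a),np.sign(np.sin(a))*(hw-rc)+rc*np.sin(a)],-1)
    def cost(p):
        cs,sn=np.cos(p[2]),np.sin(p[2]);b=base@np.array([[cs,sn],[-sn,cs]])+p[:2]
        P=np.vstack([np.c_[b,np.full(32,.003)],np.c_[b,np.full(32,p[3])]]);tot=0
        for s,fn,lo,m in data:
            uv=((fn(s,P)-lo+.5)*S-.5);h=cv2.convexHull((uv*16).astype(np.int32))
            k=np.zeros(m.shape,np.uint8);cv2.fillConvexPoly(k,h,1,shift=4)
            tot+=1-(k.astype(bool)&m).sum()/(k.astype(bool)|m).sum()
        return tot
    best=None
    for y0 in np.radians([0,30,60]):
        r=minimize(cost,[x,y,y0,.025],method='Nelder-Mead',options=dict(initial_simplex=[[x,y,y0,.025],[x+.01,y,y0,.025],[x,y+.01,y0,.025],[x,y,y0+.3,.025],[x,y,y0,.035]],maxiter=250))
        if best is None or r.fun<best.fun: best=r
    p=best.x;print('x %.4f y %.4f yaw %.1f (mod 90) fill %.3f cost %.3f'%(p[0],p[1],np.degrees(p[2])%90,p[3],best.fun),flush=True)
    return p
E
python3 - <<'E'
from fit import *
w=dict(np.load('w1.npz'));t=dict(np.load('top0.npz'));sd=dict(np.load('side0.npz'))
for x,y in ((.538,-.265),(.648,-.244),(.535,-.40),(.425,-.403)):
    print('--');fit(w,[(w,fproj),(t,pproj),(sd,pproj)],x,y); fit(w,[(w,fproj)],x,y); fit(w,[(t,pproj),(sd,pproj)],x,y)
E
```

```text
--
x 0.5423 y -0.2610 yaw 67.5 (mod 90) fill 0.017 cost 0.878
x 0.5444 y -0.2580 yaw 64.9 (mod 90) fill 0.002 cost 0.073
x 0.5415 y -0.2620 yaw 69.9 (mod 90) fill 0.019 cost 0.705
--
x 0.6517 y -0.2383 yaw 44.0 (mod 90) fill 0.027 cost 0.956
x 0.6625 y -0.2337 yaw 43.6 (mod 90) fill 0.005 cost 0.069
x 0.6492 y -0.2404 yaw 64.2 (mod 90) fill 0.030 cost 0.607
--
x 0.5379 y -0.3952 yaw 44.0 (mod 90) fill 0.020 cost 0.950
x 0.5406 y -0.3989 yaw 42.3 (mod 90) fill 0.003 cost 0.149
x 0.5377 y -0.3956 yaw 46.0 (mod 90) fill 0.020 cost 0.682
--
x 0.4246 y -0.3969 yaw 84.3 (mod 90) fill 0.028 cost 1.026
x 0.4234 y -0.4012 yaw 61.8 (mod 90) fill 0.003 cost 0.163
x 0.4242 y -0.3965 yaw 85.3 (mod 90) fill 0.030 cost 0.722
```

```bash
C='python3 -m crank'
$C '[[-0.1,0.48,0.8,0.7],[-0.1,0.48,0.8,0.7],[-0.1,0.48,0.8,0.7],[-0.1,0.48,0.8,0.7],[-0.1,0.48,0.8,0.7],[-0.1,0.48,0.8,0.7],[-0.1,0.48,0.8,0.7],[-0.1,0.48,0.8,0.7]]' 0 20 >/dev/null
$C '[[0,0,0,0.286],[0,0,0,0.286],[0,0,0,0.286],[0,0,0,0.286]]'
python3 - <<'E'
from fit import *
w=snap('wrist','w2.png');np.savez('w2.npz',**w)
cv2.imwrite('pics/r2.png',rect(w,.44,.70,-.38,-.14,.03,.0005)[:,:,::-1])
t=arm.snapshot('top')
fit(w,[(w,fproj)],.542,-.261);rows(.542,-.261,.039,-23)
E
```

```text
t: 4.15
eef_pos: [0.5407, -0.2595, 0.1778]
eef_rot: [0.833, 0.553, 0.0, -0.0]
contact_force: [-0.5, 0.3, 0.0]
gripper_width: 1.003
finger_force: 0.0
x 0.5383 y -0.2660 yaw 65.0 (mod 90) fill 0.003 cost 0.078
t 4.25 pos [ 0.5407 -0.26    0.1777] yawY -22.7 -> shift/0.15 [-0.003  0.01   0.925] spin/2 0.002 q6 -0.24 w 92.7 F [-1.3  0.8  0.1]
```

View pics/w2.png

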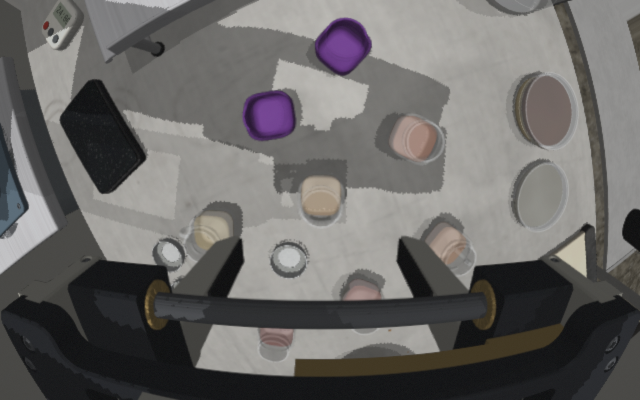

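```bash
C='python3 -m crank'
$C '[[0,0.01,0.4,0],[0,0.01,0.75,0],[0,0.01,0.92,0],[0,0.01,0.92,0],[0,0.01,0.92,0]]'
$C '[[0,0,0,0],[0,0,0,0],[0,0,0,0],[0,0,0,0],[0,0,0,0],[0,0,0,0]]' 1 20
$C '[[0,0,-0.2,0],[0,0,-0.5,0],[0,0,-0.95,0],[0,0,-0.95,0],[0,0,-0.95,0]]'
python3 - <<'E'
from h import *
rows(.46,.077,.25,-87)
E
```

```text
t: 4.88
eef_pos: [0.543, -0.2621, 0.0408]
eef_rot: [0.833, 0.553, 0.0, 0.001]
contact_force: [-0.1, 0.5, -0.3]
gripper_width: 1.0
finger_force: 0.0
t: 5.62
eef_pos: [0.542, -0.2617, 0.0394]
eef_rot: [0.834, 0.552, -0.0, -0.0]
contact_force: [-1.4, 0.1, 1.3]
gripper_width: 0.487
finger_force: 20.0
t: 6.25
eef_pos: [0.5419, -0.2616, 0.1816]
eef_rot: [0.834, 0.552, -0.0, -0.0]
contact_force: [0.2, -0.5, -1.2]
gripper_width: 0.489
finger_force: 20.0
t 6.25 pos [ 0.5419 -0.2616  0.1816] yawY -23.0 -> shift/0.15 [ 1.865 -1.384 -0.455] spin/2 0.559 q6 -0.23 w 45.5 F [ 0.2 -0.5 -1.2]
```

```bash
C='python3 -m crank'
$C '[[0.2,-0.2,-0.4,-0.7],[0.5,-0.4,-0.5,-0.7],[0.9,-0.7,-0.5,-0.7],[1,-0.8,-0.5,-0.7],[1,-0.8,-0.5,-0.7],[1,-0.8,-0.5,-0.7],[1,-0.8,-0.5,-0.7],[1,-0.8,-0.5,-0.7]]'
python3 - <<'E'
from h import *
rows(.43,.06,.25,93)
E
```

```text
t: 7.25
eef_pos: [0.489, -0.0763, 0.2542]
eef_rot: [0.28, 0.96, 0.0, -0.003]
contact_force: [0.0, -0.3, -1.4]
gripper_width: 0.484
finger_force: 20.0
t 7.25 pos [ 0.489  -0.0763  0.2542] yawY 57.5 -> shift/0.15 [0.82  0.555 0.031] spin/2 -0.31 q6 -1.38 w 45.0 F [ 0.  -0.3 -1.4]
```

```bash
C='python3 -m crank'
$C '[[0.4,0.3,0,-0.31],[0.8,0.55,0,-0.31],[0.82,0.55,0,-0.31],[0.82,0.55,0,-0.31],[0.82,0.55,0,-0.31],[0.82,0.55,0,-0.31]]' 
python3 - <<'E'
from h import *
w=snap('wrist','w3.png');np.savez('w3.npz',**w);rows(.46,.14,.2,93)
yaw=np.radians(3);d=np.array([np.cos(yaw),np.sin(yaw)]);zf=lambda X,Y:.056-(X*d[0]+Y*d[1]-.526)*np.tan(np.radians(12))
b=rect(w,.36,.70,-.12,.24,zf,.0006);t=dict(np.load('top0.npz'));b2=rect(t,.36,.70,-.12,.24,zf,.0006,False)
for im in(b,b2):
  for i in range(0,34): cv2.line(im,(0,int(i*10/.6)),(4 if i%5 else 12,int(i*10/.6)),(255,0,0),1)
  for i in range(0,36): cv2.line(im,(int(i*10/.6),0),(int(i*10/.6),4 if i%6 else 12),(255,0,0),1)
cv2.imwrite('pics/b3.png',b[:,:,::-1]);cv2.imwrite('pics/b3t.png',b2[:,:,::-1])
E
```

```text
t: 8.0
eef_pos: [0.431, 0.059, 0.2557]
eef_rot: [-0.023, 1.0, 0.0, -0.001]
contact_force: [0.6, -1.1, -1.6]
gripper_width: 0.486
finger_force: 20.0
t 8.05 pos [0.4311 0.0589 0.256 ] yawY 92.7 -> shift/0.15 [-0.218  0.531  0.373] spin/2 -0.003 q6 -1.74 w 45.2 F [ 0.5 -0.1 -0.7]
```

View pics/b3.png

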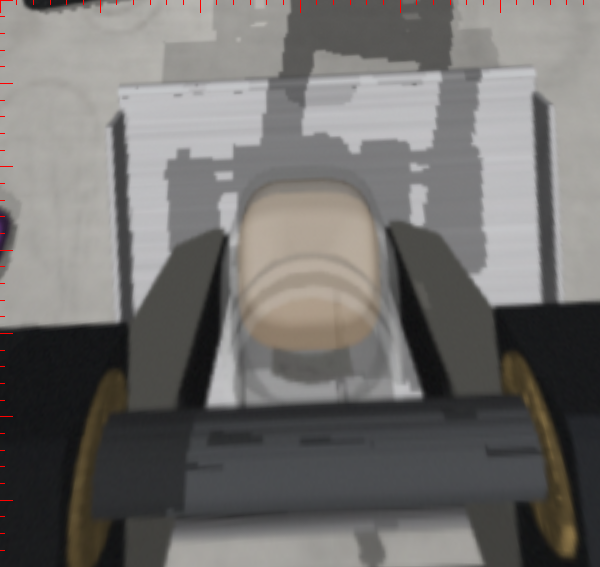

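```bash
cat >> h.py <<'E'
YAW=np.radians(3.2);D=np.array([np.cos(YAW),np.sin(YAW),0]);Lv=np.array([-D[1],D[0],0]);O=D*.5255+Lv*.053+np.array([0,0,.056])
C12,S12=np.cos(np.radians(12)),np.sin(np.radians(12))
def bed(x,y,z): return O+D*(x*C12+z*S12)+Lv*y+np.array([0,0,-x*S12+z*C12])
LY={1:.09,2:.03,3:-.03,4:-.09}
def load(k,h=0):  # TCP for jar held upright, rear edge h above the bed
    p=bed(-.058,LY[k],0)+D*0;p[2]+=.023*S12/C12+.039+h;return p
E
python3 - <<'E'
from h import *
for n in('top','side'):
    P=cloud(dict(np.load(n+'0.npz'))).reshape(-1,3);r=(P-O);xb=(r@D)/C12;yb=r@Lv
    m=(abs(xb)<.1)&(abs(yb)<.1)&(abs(P[:,2]-.056)<.05);e=(P[m][:,2]-(.056-xb[m]*S12));print(n,np.median(e))
print(load(1));rows(*load(1,.02),93.2)
E
```

```text
top 0.0009365201400892142
side 0.001130897032552338
[0.46005404 0.16894433 0.11194768]
t 8.05 pos [0.4311 0.0589 0.256 ] yawY 92.7 -> shift/0.15 [-0.228  0.724  0.827] spin/2 -0.005 q6 -1.74 w 45.2 F [ 0.5 -0.1 -0.7]
```

```bash
C='python3 -m crank'
$C '[[-0.1,0.35,0.3,-0.005],[-0.2,0.7,0.5,-0.005],[-0.23,0.724,0.8,-0.005],[-0.23,0.724,0.83,-0.005],[-0.23,0.724,0.83,-0.005]]' >/dev/null
$C '[[0,0,0.04,0],[0,0,0.08,0],[0,0,0.1,0],[0,0,0.11,0],[0,0,0.115,0],[0,0,0.115,0]]'
python3 - <<'E'
from h import *
rows(*load(1),93.2)
E
```

```text
t: 9.43
eef_pos: [0.4607, 0.1693, 0.1152]
eef_rot: [-0.029, 1.0, -0.0, 0.0]
contact_force: [-0.2, -0.6, -1.6]
gripper_width: 0.483
finger_force: 20.0
t 9.43 pos [0.4607 0.1693 0.1152] yawY 93.3 -> shift/0.15 [ 0.004 -0.002  0.022] spin/2 0.001 q6 -1.5 w 44.9 F [-0.2 -0.6 -1.6]
```

```bash
C='python3 -m crank'
for i in 1 2 3; do $C '[[0,0,0.01,0],[0,0,0.01,0]]' | egrep 'eef_pos|contact'; done
```

```text
eef_pos: [0.4605, 0.1693, 0.1136]
contact_force: [0.3, -0.0, -1.4]
eef_pos: [0.4605, 0.1692, 0.1121]
contact_force: [-0.6, 0.4, -0.6]
eef_pos: [0.461, 0.1694, 0.111]
contact_force: [0.6, 0.5, 0.6]
```

```bash
C='python3 -m crank'
$C '[[0,0,0,0],[0,0,0,0],[0,0,0,0],[0,0,0,0]]' 0.2
$C '[[0,0,-0.3,0],[0,0,-0.7,0],[0.2,0,-0.7,0],[0.4,0,-0.7,0],[0.4,0,-0.7,0]]' 1
python3 - <<'E'
from h import *
w=snap('wrist','w4.png')
zf=lambda X,Y:.056-(X*D[0]+Y*D[1]-.5255)*np.tan(np.radians(12))
b=rect(w,.38,.68,-.06,.24,zf,.0006)
for k in (.12,.06,0,-.06,-.12):
    for x0,x1 in((-.118,.11),):
        q=[bed(x0,k,0),bed(x1,k,0)];uv=[(int((p[1]+.06)/.0006),int((p[0]-.38)/.0006)) for p in q];cv2.line(b,*uv,(0,255,0),1)
cv2.imwrite('pics/b4.png',b[:,:,::-1]);rows(*bed(-.06,.09,.05))
E
```

```text
t: 10.68
eef_pos: [0.4606, 0.1693, 0.1106]
eef_rot: [-0.029, 1.0, -0.0, -0.0]
contact_force: [-0.3, 1.1, 0.2]
gripper_width: 0.793
finger_force: 0.0
t: 11.3
eef_pos: [0.3991, 0.1658, 0.2159]
eef_rot: [-0.029, 1.0, 0.0, -0.0]
contact_force: [-0.3, -0.5, -0.1]
gripper_width: 0.315
finger_force: 0.0
t 11.35 pos [0.4006 0.1658 0.216 ] yawY 93.4 -> shift/0.15 [-0.453 -0.003  0.658] spin/2 0.0 q6 -1.5 w 25.5 F [0.2 0.7 0.2]
```

View pics/b4.png

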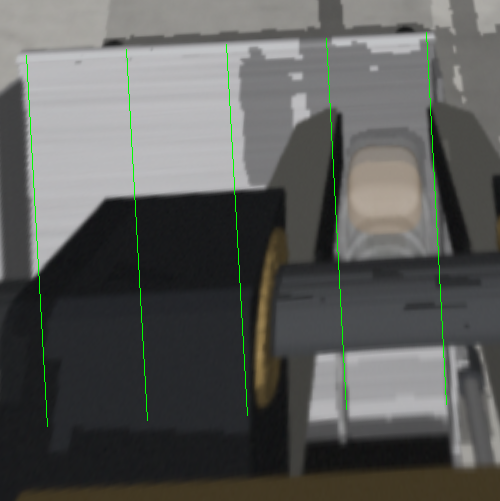

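```bash
python3 - <<'E'
from h import *
rows(*bed(-.115,.09,.039),93.2)
E
```

```text
t 11.35 pos [0.4006 0.1658 0.216 ] yawY 93.4 -> shift/0.15 [-0.079 -0.002  0.653] spin/2 0.001 q6 -1.5 w 25.5 F [0.2 0.7 0.2]
```

```bash
C='python3 -m crank'
$C '[[-0.08,0,0.35,0],[-0.08,0,0.6,0],[-0.08,0,0.65,0],[-0.08,0,0.65,0]]' 1 | egrep 'eef_pos|contact|width'
$C '[[-0.06,0,0.012,0],[-0.13,0,0.028,0],[-0.2,0,0.043,0],[-0.27,0,0.057,0],[-0.34,0,0.072,0],[-0.41,0,0.087,0],[-0.47,0,0.1,0],[-0.52,0,0.111,0]]' | egrep 'eef_pos|contact|width'
$C '[[-0.06,0,0.012,0],[-0.13,0,0.028,0],[-0.2,0,0.043,0],[-0.27,0,0.057,0],[-0.34,0,0.072,0],[-0.4,0,0.085,0],[-0.43,0,0.092,0],[-0.456,0,0.097,0]]' | egrep 'eef_pos|contact|width'
python3 - <<'E'
from h import *
snap('wrist','w5.png');snap('side','s5.png');rows(*bed(.0525,.09,.039),93.2)
p=arm.get_state()['eef_pos']-O;print('bed x,z',p@D*C12-p[2]*S12,p@Lv,p@D*S12+p[2]*C12)
E
```

```text
eef_pos: [0.4135, 0.1665, 0.1184]
contact_force: [-1.1, 0.1, 1.4]
gripper_width: 0.004
eef_pos: [0.4911, 0.171, 0.1013]
contact_force: [0.5, 0.5, -0.2]
gripper_width: 0.007
eef_pos: [0.5589, 0.175, 0.0868]
contact_force: [0.6, -0.0, 0.7]
gripper_width: 0.004
t 13.95 pos [0.5591 0.175  0.0869] yawY 93.3 -> shift/0.15 [-0.113 -0.004  0.025] spin/2 0.001 q6 -1.52 w 0.4 F [ 0.6 -0.9 -0.3]
bed x,z 0.03512821916291195 0.09052011084109925 0.03909486817530549
```

```bash
python3 - <<'E'
import cv2,numpy as np
a=cv2.imread('pics/s5.png')[130:260,240:390];b=cv2.imread('pics/w5.png')
cv2.imwrite('pics/v5.png',np.hstack([cv2.resize(a,(460,400),interpolation=cv2.INTER_CUBIC),b[:400,150:490]]))
E
```

```text
(no output)
```

View pics/v5.png

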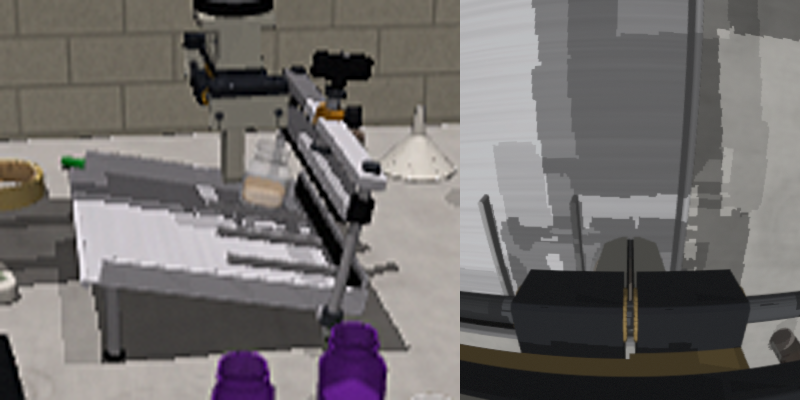

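```bash
C='python3 -m crank'
$C '[[-0.05,0,0.011,0],[-0.1,0,0.021,0]]' | egrep 'eef_pos|contact|width'
for i in 1 2 3; do $C '[[-0.01,0,0.002,0],[-0.01,0,0.002,0]]' | egrep 'eef_pos|contact'; done
python3 - <<'E'
from h import *
p=arm.get_state()['eef_pos']-O;print('bed x,z',p@D*C12-p[2]*S12,p@Lv,p@D*S12+p[2]*C12)
E
```

```text
eef_pos: [0.5743, 0.1759, 0.0839]
contact_force: [-0.1, -0.1, 0.4]
gripper_width: 0.004
eef_pos: [0.5754, 0.1759, 0.0834]
contact_force: [0.8, 0.3, -0.1]
eef_pos: [0.5768, 0.176, 0.0833]
contact_force: [-0.4, 0.6, -0.1]
eef_pos: [0.5782, 0.1761, 0.0829]
contact_force: [0.4, -0.8, 0.8]
bed x,z 0.05468560646374704 0.09058890195506872 0.03917128347654719
```

```bash
C='python3 -m crank'
for i in 1 2 3 4; do $C '[[-0.01,0,0.002,0],[-0.01,0,0.002,0]]' | egrep 'eef_pos|contact'; done
```

```text
eef_pos: [0.5787, 0.1762, 0.0826]
contact_force: [-4.8, -0.8, 4.8]
eef_pos: [0.5788, 0.1763, 0.0822]
contact_force: [-9.5, -1.0, 7.4]
eef_pos: [0.579, 0.1764, 0.0819]
contact_force: [-12.8, -0.9, 9.3]
eef_pos: [0.5792, 0.1765, 0.0815]
contact_force: [-16.9, -0.9, 13.0]
```

```bash
C='python3 -m crank'
$C '[[0.2,0,-0.04,0],[0.4,0,-0.08,0],[0.7,0,-0.15,0],[0.9,0,-0.5,0],[0.9,0,-0.9,0],[0.9,0,-0.9,0]]' 0 | egrep 'eef_pos|contact|width'
python3 - <<'E'
from h import *
s=snap('side','s6.png');t=snap('top','t6.png');np.savez('s6.npz',**s);np.savez('t6.npz',**t)
a=s['img'][130:260,240:390];b=t['img'][145:275,190:310]
cv2.imwrite('pics/v6.png',np.hstack([cv2.resize(a,(460,400),interpolation=cv2.INTER_CUBIC),cv2.resize(b,(340,400),interpolation=cv2.INTER_CUBIC)])[:,:,::-1])
from fit import fit,pproj
# expected home projections
for x in(.077,.082,.087): print(x,[np.round(proj(v,bed(x,.09,.03)),1) for v in(s,t)])
for x,y in ((.649,-.242),(.538,-.397),(.425,-.399)): fit(None,[(t,pproj),(s,pproj)],x,y)
E
```

```text
eef_pos: [0.453, 0.1692, 0.222]
contact_force: [0.0, 0.7, -0.1]
gripper_width: 0.598
0.077 [array([328. , 187.1]), array([219.8, 191.9])]
0.082 [array([329.6, 187.3]), array([219.7, 190.3])]
0.087 [array([331.2, 187.5]), array([219.6, 188.8])]
x 0.6489 y -0.2407 yaw 65.8 (mod 90) fill 0.030 cost 0.586
x 0.5375 y -0.3952 yaw 44.7 (mod 90) fill 0.021 cost 0.648
x 0.4251 y -0.3966 yaw 66.8 (mod 90) fill 0.030 cost 0.835
```

View pics/v6.png

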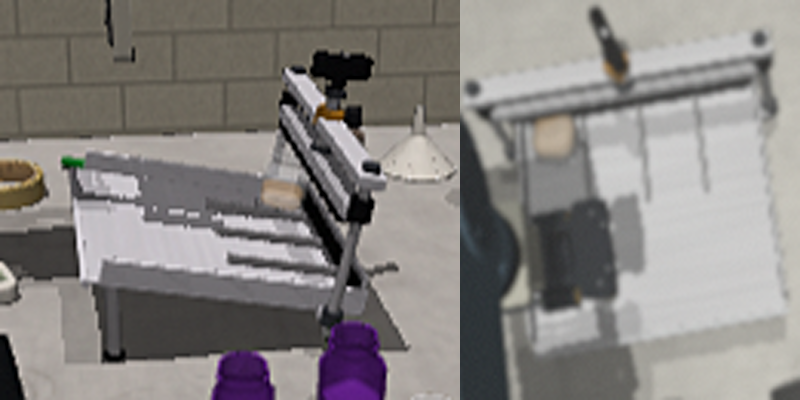

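```bash
python3 - <<'E'
from h import *
A=[]
for n in ('s6.npz','t6.npz','side0.npz','top0.npz'):
    s=dict(np.load(n));P=cloud(s).reshape(-1,3);I=s['img'].reshape(-1,3).max(1);r=P-O
    a=r@D;xb=a*C12-r[:,2]*S12;zb=a*S12+r[:,2]*C12;yb=r@Lv
    m=(xb>.03)&(xb<.15)&(abs(yb)<.06)&(zb>.136)&(zb<.24)&(I<75)
    Q=np.c_[xb,yb,zb][m];
    if len(Q)<5: print(n,len(Q));continue
    top=Q[Q[:,2]>np.percentile(Q[:,2],90)-.018]
    print(n,len(Q),'z',np.percentile(Q[:,2],[5,50,98]).round(3),'x',np.percentile(top[:,0],[3,50,97]).round(3),'y',np.percentile(top[:,1],[3,50,97]).round(3))
    c=top[:,:2]-top[:,:2].mean(0);w,v=np.linalg.eigh(c.T@c);print('  dir',np.degrees(np.arctan2(*v[::-1,1])).round(1),np.sqrt(w/len(c)).round(4))
rows(*load(2,.1),93)
E
```

```text
s6.npz 215 z [0.149 0.174 0.187] x [0.061 0.086 0.115] y [-0.018 -0.011 -0.   ]
  dir -165.8 [0.0029 0.0175]
t6.npz 66 z [0.176 0.187 0.19 ] x [0.062 0.074 0.112] y [-0.016 -0.009  0.002]
  dir -163.8 [0.0029 0.0176]
side0.npz 219 z [0.148 0.173 0.187] x [0.062 0.086 0.115] y [-0.018 -0.01   0.001]
  dir -165.5 [0.003  0.0177]
top0.npz 79 z [0.168 0.186 0.189] x [0.062 0.076 0.112] y [-0.017 -0.008  0.003]
  dir -162.6 [0.0032 0.0181]
t 16.8 pos [0.4503 0.1687 0.2173] yawY 93.3 -> shift/0.15 [-0.064 -0.402  0.036] spin/2 0.003 q6 -1.5 w 64.2 F [ 0.1 -0.  -1. ]
```

```bash
C='python3 -m crank'
python3 - <<'E'
from h import *
w=dict(np.load('w3.npz'))
def M(x,y,z,yaw):
    a=np.radians(yaw);Y=np.array([np.cos(a),np.sin(a),0]);Z=np.array([0,0,-1.]);T=np.eye(4);T[:3,:3]=np.c_[np.cross(Y,Z),Y,Z];T[:3,3]=x,y,z;return T
rel=w['extrinsics']@M(.4311,.0589,.256,92.75)   # cam<-tcp
w5=dict(w);w5['extrinsics']=rel@np.linalg.inv(M(.5591,.175,.0869,93.3))
for y in (.062,.058,.002,-.002,.118): print(y,fproj(w5,bed(.008,y,.010)).round(1),fproj(w5,bed(.008,y,.0)).round(1))
im=cv2.imread('pics/w5.png');g=im[195:215,150:400].mean(2)
for v in (203,207,212): print(v,im[v,160:290].mean(1).astype(int).tolist())
E
```

```text
0.062 [267.1 194.6] [269.6 187.2]
0.058 [260.3 194.6] [263.1 187.2]
0.002 [173.4 195.2] [179.5 188.1]
-0.002 [167.9 195.2] [174.2 188.2]
0.118 [364.5 194.5] [362.3 187.1]
203 [190, 190, 190, 190, 189, 190, 188, 176, 159, 151, 148, 143, 113, 73, 58, 54, 53, 53, 54, 83, 158, 183, 186, 190, 190, 190, 189, 190, 190, 190, 190, 190, 190, 188, 169, 165, 165, 165, 165, 165, 165, 165, 165, 165, 165, 165, 166, 165, 166, 165, 166, 165, 165, 165, 166, 165, 165, 165, 166, 166, 165, 165, 166, 165, 165, 165, 165, 165, 165, 165, 165, 164, 165, 165, 165, 165, 171, 180, 155, 126, 123, 123, 123, 123, 122, 122, 123, 124, 123, 124, 123, 123, 123, 123, 122, 123, 123, 123, 121, 100, 85, 79, 77, 77, 76, 68, 60, 56, 74, 91, 98, 107, 152, 163, 165, 164, 165, 165, 165, 165, 164, 165, 165, 165, 165, 165, 164, 165, 164, 164]
207 [184, 184, 184, 185, 185, 185, 185, 183, 174, 156, 149, 146, 143, 122, 77, 56, 53, 53, 53, 53, 70, 110, 133, 181, 186, 186, 187, 186, 186, 186, 186, 187, 186, 186, 183, 166, 162, 162, 162, 162, 162, 162, 162, 162, 162, 162, 163, 162, 162, 163, 162, 163, 163, 163, 164, 164, 164, 163, 163,
[... 281 characters left out ...]
64, 164, 163, 164, 164, 163, 164, 164, 163, 164, 164, 164, 164]
212 [185, 185, 184, 185, 185, 184, 184, 184, 183, 180, 159, 148, 145, 146, 128, 83, 57, 52, 51, 52, 53, 67, 113, 131, 179, 184, 184, 183, 183, 183, 184, 183, 183, 183, 181, 165, 160, 159, 159, 159, 159, 159, 159, 158, 159, 159, 159, 159, 159, 159, 158, 159, 159, 159, 160, 159, 159, 159, 159, 159, 158, 159, 159, 159, 159, 159, 159, 158, 159, 158, 159, 160, 159, 158, 159, 159, 159, 159, 159, 160, 168, 168, 127, 119, 119, 119, 118, 118, 118, 118, 119, 119, 119, 119, 119, 119, 119, 120, 119, 117, 96, 81, 78, 78, 76, 73, 62, 56, 59, 75, 94, 104, 148, 159, 160, 160, 160, 160, 160, 160, 160, 161, 161, 161, 161, 161, 161, 160, 161, 161]
```

```bash
python3 - <<'E'
from fit import *
s=dict(np.load('s6.npz'));t=dict(np.load('t6.npz'))
# bbox of orange blob
for n,v in(('side',s),('top',t)):
    u0=np.array(proj(v,bed(.087,.09,.02)));x,y=np.round(u0).astype(int)
    lab=cv2.cvtColor(v['img'],cv2.COLOR_RGB2LAB).astype(int);c=np.hypot(lab[...,1]-128,lab[...,2]-128)[y-14:y+15,x-14:x+15]
    m=c>9;print(n,u0.round(1),'blob u',np.nonzero(m.any(0))[0][[0,-1]]+x-14,'v',np.nonzero(m.any(1))[0][[0,-1]]+y-14)
    for xb in(.080,.084,.087):
        p=[proj(v,bed(xb+dx,.09+dy,z)) for dx in(-.021,.021) for dy in(-.021,.021) for z in(.003,.027)]
        p=np.array(p);print('  pred',xb,p.min(0).round(1),p.max(0).round(1))
rows(.649,-.241,.2,-45)
E
```

```text
side [330.4 190.5] blob u [325 338] v [188 197]
  pred 0.08 [319.3 184.7] [336.8 198.8]
  pred 0.084 [320.5 184.9] [338.1 199. ]
  pred 0.087 [321.4 185. ] [339.  199.1]
top [220.5 190.2] blob u [216 229] v [182 194]
  pred 0.08 [212.4 183.7] [229.8 202.4]
  pred 0.084 [212.3 182.5] [229.6 201.2]
  pred 0.087 [212.2 181.6] [229.6 200.2]
t 16.8 pos [0.4503 0.1687 0.2173] yawY 93.3 -> shift/0.15 [-1.163 -2.804  0.119] spin/2 -0.364 q6 -1.5 w 64.2 F [ 0.1 -0.  -1. ]
```

```bash
C='python3 -m crank'
$C '[[0,-0.4,0,0],[0,-0.8,0,0],[0,-1,0,0]]' 0 >/dev/null
$C '[[-0.2,-0.4,0,0],[-0.4,-0.8,0,0],[-0.5,-1,0,0],[-0.5,-1,0,0]]' >/dev/null
$C '[[-0.3,-0.3,0.1,0.39],[-0.6,-0.6,0.1,0.39],[-0.7,-0.75,0.1,0.39],[-0.7,-0.75,0.1,0.39],[-0.7,-0.75,0.1,0.39],[-0.7,-0.75,0.1,0.39]]' >/dev/null
python3 - <<'E'
from fit import *
w=snap('wrist','w7.png');np.savez('w7.npz',**w);t=arm.snapshot('top')
rows(.650,-.240,.039,48); fit(w,[(w,fproj)],.65,-.24)
a=rect(w,.57,.73,-.32,-.16,.0,.0004);b=rect(w,.57,.73,-.32,-.16,.035,.0004)
cv2.imwrite('pics/r7.png',np.hstack([a,b])[:,:,::-1])
E
```

```text
t 18.52 pos [ 0.653  -0.2319  0.2016] yawY 48.8 -> shift/0.15 [-0.021 -0.054  1.084] spin/2 0.007 q6 -1.35 w 93.2 F [ 0.5  0.6 -0. ]
x 0.6537 y -0.2465 yaw 45.7 (mod 90) fill 0.002 cost 0.085
```

View pics/r7.png

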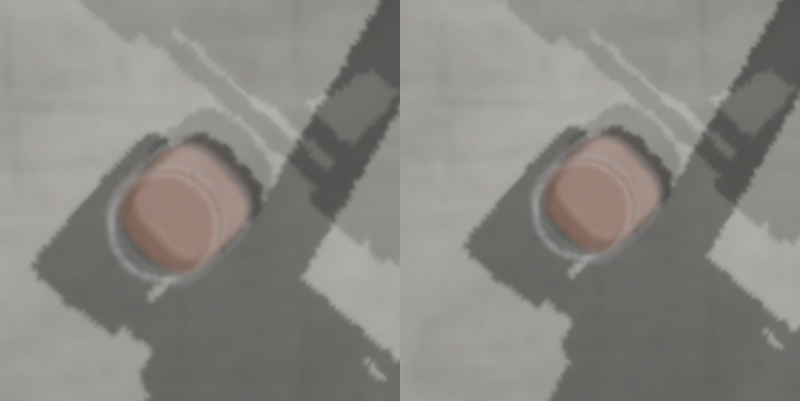

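```bash
C='python3 -m crank'
$C '[[-0.03,-0.06,0.4,0.02],[-0.03,-0.06,0.75,0.02],[-0.03,-0.06,0.9,0.02],[-0.03,-0.06,0.9,0.02]]' >/dev/null
$C '[[0,0,0.12,0],[0,0,0.18,0],[0,0,0.18,0],[0,0,0.18,0]]' | grep eef_pos
$C '[[0,0,0,0],[0,0,0,0],[0,0,0,0],[0,0,0,0],[0,0,0,0],[0,0,0,0]]' 1 20 | egrep 'eef_pos|width|finger'
$C '[[0,0,-0.2,0],[0,0,-0.5,0],[0,0,-0.95,0],[0,0,-0.95,0],[0,0,-0.95,0]]' | egrep 'width|finger'
python3 - <<'E'
from h import *
rows(*load(2,.08),93.2)
E
```

```text
eef_pos: [0.651, -0.2426, 0.0404]
eef_pos: [0.6506, -0.2425, 0.0397]
gripper_width: 0.474
finger_force: 20.0
gripper_width: 0.472
finger_force: 20.0
t 20.9 pos [ 0.6505 -0.2423  0.1821] yawY 46.4 -> shift/0.15 [ 2.519  0.834 -0.065] spin/2 -0.409 q6 -1.33 w 43.9 F [-0.5 -0.3 -2.1]
```

```bash
C='python3 -m crank'
$C '[[0.3,0,-0.2,-0.41],[0.6,-0.1,-0.2,-0.41],[1,-0.15,-0.2,-0.41],[1,-0.15,-0.2,-0.41],[1,-0.15,-0.2,-0.41],[1,-0.15,-0.2,-0.41]]' >/dev/null
$C '[[0.1,0.4,0,0],[0.25,0.8,0,0],[0.3,0.85,0,0],[0.3,0.85,0,0]]' >/dev/null
python3 - <<'E'
from h import *
rows(*load(2,.02),93.2)
E
```

```text
t 22.15 pos [ 0.4738 -0.0302  0.2117] yawY 93.4 -> shift/0.15 [0.014 0.931 0.532] spin/2 0.001 q6 -1.93 w 43.9 F [ 0.6 -0.9 -1.5]
```

```bash
C='python3 -m crank'
$C '[[0.01,0.4,0.1,0],[0.01,0.8,0.3,0],[0.01,0.93,0.5,0],[0.01,0.93,0.53,0],[0.01,0.93,0.53,0],[0.01,0.93,0.53,0]]' | grep eef_pos
$C '[[0,0,0.04,0],[0,0,0.08,0],[0,0,0.1,0],[0,0,0.11,0],[0,0,0.115,0],[0,0,0.115,0]]' | egrep 'pos|contact'
for i in 1 2; do $C '[[0,0,0.01,0],[0,0,0.01,0]]' | egrep 'eef_pos|contact'; done
python3 - <<'E'
from h import *
rows(*load(2),93.2)
E
```

```text
eef_pos: [0.4661, 0.1073, 0.1337]
eef_pos: [0.4647, 0.1087, 0.1155]
contact_force: [0.5, -0.1, -1.4]
eef_pos: [0.4646, 0.1087, 0.1139]
contact_force: [0.1, 0.1, -0.6]
eef_pos: [0.4647, 0.1087, 0.1125]
contact_force: [0.0, -0.2, -2.2]
t 24.15 pos [0.4647 0.1087 0.1125] yawY 93.3 -> shift/0.15 [0.008 0.003 0.003] spin/2 0.001 q6 -1.63 w 44.4 F [ 0.  -0.2 -2.2]
```

```bash
C='python3 -m crank'
$C '[[0,0,0.01,0],[0,0,0.01,0],[0,0,0.01,0]]' | egrep 'eef_pos|contact'
$C '[[0,0,0,0],[0,0,0,0],[0,0,0,0],[0,0,0,0]]' 0.2 | grep width
$C '[[0,0,-0.3,0],[0,0,-0.7,0],[0.2,0,-0.7,0],[0.4,0,-0.7,0],[0.4,0,-0.7,0]]' 1 | grep pos
python3 - <<'E'
from h import *
s=snap('side','s8.png');cv2.imwrite('pics/v8.png',cv2.resize(s['img'][130:260,240:390],(460,400),interpolation=cv2.INTER_CUBIC)[:,:,::-1])
rows(*bed(-.115,.03,.028),93.2)
E
```

```text
eef_pos: [0.4654, 0.1087, 0.1116]
contact_force: [1.5, 1.0, 5.4]
gripper_width: 0.79
eef_pos: [0.4031, 0.1053, 0.2161]
t 25.7 pos [0.4046 0.1052 0.2163] yawY 93.3 -> shift/0.15 [-0.059  0.004  0.727] spin/2 0.001 q6 -1.64 w 25.0 F [ 0.1 -0.3  0. ]
```

View pics/v8.png

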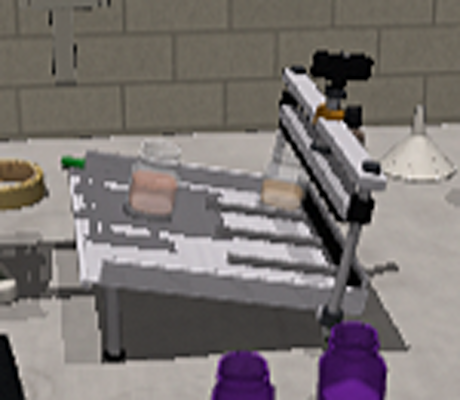

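```bash
C='python3 -m crank'
cat >> h.py <<'E'
def where():
    s=arm.get_state();p=s['eef_pos']-O;print('bed xyz',np.round([p@D*C12-p[2]*S12,p@Lv,p@D*S12+p[2]*C12],4),'F',s['contact_force'].round(1),'t',round(s['t'],1))
E
$C '[[-0.06,0,0.35,0],[-0.06,0,0.65,0],[-0.06,0,0.727,0],[-0.06,0,0.727,0]]' 1 | egrep 'eef_pos|contact|width'
$C '[[-0.06,0,0.012,0],[-0.13,0,0.028,0],[-0.2,0,0.043,0],[-0.27,0,0.057,0],[-0.34,0,0.072,0],[-0.41,0,0.087,0],[-0.47,0,0.1,0],[-0.52,0,0.111,0]]' | egrep 'eef_pos|contact|width'
$C '[[-0.06,0,0.012,0],[-0.13,0,0.028,0],[-0.2,0,0.043,0],[-0.27,0,0.057,0],[-0.34,0,0.072,0],[-0.4,0,0.085,0],[-0.43,0,0.092,0],[-0.456,0,0.097,0]]' | egrep 'eef_pos|contact|width'
python3 -c "from h import *; where()"
for i in 1 2 3; do $C '[[-0.02,0,0.004,0],[-0.02,0,0.004,0]]' | egrep 'contact'; done
python3 -c "from h import *; where()"
```

```text
eef_pos: [0.4142, 0.1056, 0.1068]
contact_force: [-0.6, -0.5, 0.7]
gripper_width: 0.006
eef_pos: [0.4921, 0.1102, 0.0901]
contact_force: [0.4, -0.1, -0.5]
gripper_width: 0.001
eef_pos: [0.56, 0.1142, 0.0756]
contact_force: [-0.3, 0.2, -0.2]
gripper_width: 0.005
bed xyz [0.035  0.0298 0.0275] F [-0.3  0.2 -0.2] t 28.2
contact_force: [0.4, -0.8, 0.1]
contact_force: [0.2, -0.3, -1.1]
contact_force: [0.3, -0.1, 0.4]
bed xyz [0.0444 0.0297 0.0278] F [ 0.3 -0.1  0.4] t 28.9
```

```bash
C='python3 -m crank'
for i in 1 2 ; do $C '[[-0.02,0,0.004,0],[-0.02,0,0.004,0]]' | egrep 'contact'; done
for i in 1 2 3 4 5; do r=$($C '[[-0.01,0,0.002,0],[-0.01,0,0.002,0]]' | egrep 'contact'); echo "$r"; python3 -c "from h import *; where()"; done
```

```text
contact_force: [-0.4, 0.1, -0.5]
contact_force: [-0.1, 0.5, 0.1]
contact_force: [0.3, -1.0, 0.5]
bed xyz [0.0518 0.0298 0.0278] F [ 0.3 -1.   0.5] t 29.7
contact_force: [0.4, 0.1, -0.8]
bed xyz [0.0534 0.0298 0.0278] F [ 0.4  0.1 -0.8] t 29.9
contact_force: [-0.3, 0.1, -0.0]
bed xyz [0.0549 0.0298 0.0279] F [-0.3  0.1 -0. ] t 30.2
contact_force: [-2.3, 0.5, 1.6]
bed xyz [0.056  0.0299 0.0277] F [-2.3  0.5  1.6] t 30.4
contact_force: [-8.5, -0.7, 4.9]
bed xyz [0.0564 0.0299 0.0276] F [-8.5 -0.7  4.9] t 30.7
```

```bash
C='python3 -m crank'
$C '[[0.2,0,-0.04,0],[0.4,0,-0.08,0],[0.7,0,-0.15,0],[0.9,0,-0.5,0],[0.9,0,-0.7,0],[0.9,0,-0.7,0]]' 0 | egrep 'eef_pos|contact|width'
python3 - <<'E'
from h import *
w=snap('wrist','w9.png');np.savez('w9.npz',**w)
lab=cv2.cvtColor(w['img'],cv2.COLOR_RGB2LAB).astype(int);ch=np.hypot(lab[...,1]-128,lab[...,2]-128)
n=np.array([S12*D[0],S12*D[1],C12])
def onbed(u,v,z=.003):
    o,d=fray(w,u,v);k=(z-(o-O)@n)/(d@n);p=o+d*k-O;return (p@D)*C12-p[2]*S12,p@Lv
for y in (.09,.03):
    for yy in (y-.012,y-.006,y,y+.006,y+.012):
        xs=np.arange(.03,.12,.0005);uv=np.array([fproj(w,bed(x,yy,.003)) for x in xs])
        ok=(uv[:,1]<399)&(uv[:,0]>0)&(uv[:,0]<639);c=np.where(ok,ch[np.clip(uv[:,1].astype(int),0,399),np.clip(uv[:,0].astype(int),0,639)],-1)
        i=np.nonzero(c>10)[0];print(y,yy,xs[i[0]].round(4) if len(i) else None, uv[i[0]].round() if len(i) else uv[[0,-1]].round(), c[::10].round(0))
rows(.538,-.397,.2,45)
E
```

```text
eef_pos: [0.4495, 0.1077, 0.1789]
contact_force: [-0.3, -0.1, 0.0]
gripper_width: 0.603
0.09 0.078 None [[364. 291.]
 [357. 341.]] [1. 1. 1. 1. 1. 1. 2. 2. 2. 2. 2. 2. 2. 1. 8. 8. 8. 8.]
0.09 0.08399999999999999 None [[370. 291.]
 [362. 340.]] [1. 1. 1. 1. 1. 2. 2. 2. 2. 2. 2. 2. 2. 4. 8. 8. 9. 9.]
0.09 0.09 None [[376. 291.]
 [367. 340.]] [1. 1. 1. 1. 2. 2. 2. 1. 2. 2. 2. 2. 2. 4. 9. 9. 9. 8.]
0.09 0.096 None [[381. 291.]
 [372. 340.]] [0. 0. 1. 1. 1. 2. 3. 2. 2. 2. 3. 2. 2. 4. 8. 9. 9. 9.]
0.09 0.102 None [[387. 290.]
 [376. 340.]] [0. 2. 2. 1. 2. 1. 2. 2. 2. 2. 1. 3. 2. 4. 8. 9. 9. 9.]
0.03 0.018 None [[307. 292.]
 [309. 341.]] [1. 1. 1. 1. 1. 1. 1. 3. 2. 2. 2. 3. 2. 3. 5. 5. 6. 7.]
0.03 0.024 None [[313. 292.]
 [314. 341.]] [1. 1. 1. 1. 1. 1. 1. 2. 1. 1. 2. 2. 2. 3. 5. 5. 6. 7.]
0.03 0.03 None [[319. 292.]
 [319. 341.]] [1. 0. 1. 1. 1. 1. 1. 2. 1. 2. 2. 2. 2. 4. 4. 5. 5. 7.]
0.03 0.036 None [[324. 292.]
 [324. 341.]] [1. 1. 1. 1. 1. 2. 1. 2. 2. 2. 2. 2. 2. 4. 4. 5. 5. 7.]
0.03 0.041999999999999996 None [[330. 292.]
 [328. 341.]] [0. 1. 1. 1. 1. 1. 1. 2. 2. 2. 2. 2. 2. 3. 5. 5. 5. 6.]
t 31.5 pos [0.4486 0.1076 0.1772] yawY 93.3 -> shift/0.15 [-0.4   -3.393 -0.15 ] spin/2 0.422 q6 -1.64 w 59.9 F [ 0.4  0.8 -0.5]
```

```bash
C='python3 -m crank'
$C '[[0,-0.4,-0.3,0],[0,-0.8,-0.3,0],[0,-1,-0.3,0]]' 0 >/dev/null
$C '[[-0.1,-0.4,0,0],[-0.2,-0.8,0,0],[-0.2,-1,0,0]]' >/dev/null
$C '[[-0.1,-0.4,0,0],[-0.2,-0.8,0,0],[-0.2,-1,0,0],[-0.2,-1,0,0]]' |grep pos
cat > home.py <<'E'
from fit import *
from scipy.optimize import minimize
import sys
def home(lanes):
    s=arm.snapshot('side');t=arm.snapshot('top');np.savez('s_l.npz',**s);np.savez('t_l.npz',**t)
    for l in lanes:
        for n,v in(('side',s),('top',t)):
            lab=cv2.cvtColor(v['img'],cv2.COLOR_RGB2LAB).astype(float);ch=np.hypot(lab[...,1]-128,lab[...,2]-128)
            out=[]
            for z in (.006,.012,.018):
                for yy in (-.02 if n=='side' else 0,):   # near face in side view
                    xs=np.arange(.02,.13,.0005);uv=np.array([proj(v,bed(x,LY[l]+yy,z)) for x in xs],np.float32)
                    c=cv2.remap(ch.astype(np.float32),uv[:,:1],uv[:,1:],cv2.INTER_LINEAR).ravel();h=(np.percentile(c,95)+np.percentile(c,10))/2
                    i=np.nonzero(c>h)[0];out.append((xs[i[0]].round(4),xs[i[-1]].round(4),round(float(c.max()))))
            print(l,n,out)
home([int(a) for a in sys.argv[1:]])
E
python3 home.py 1 2
python3 - <<'E'
from fit import *
s=dict(np.load('s_l.npz'));t=dict(np.load('t_l.npz'))
for x,y in ((.538,-.397),(.425,-.399)): fit(None,[(t,pproj),(s,pproj)],x,y)
rows(.538,-.396,.2,45)
E
```

```text
eef_pos: [0.533, -0.3402, 0.218]
1 side [(np.float64(0.069), np.float64(0.1295), 7), (np.float64(0.069), np.float64(0.1295), 6), (np.float64(0.023), np.float64(0.1295), 6)]
1 top [(np.float64(0.078), np.float64(0.12), 15), (np.float64(0.0755), np.float64(0.117), 15), (np.float64(0.073), np.float64(0.1135), 15)]
2 side [(np.float64(0.0575), np.float64(0.1295), 6), (np.float64(0.054), np.float64(0.1295), 7), (np.float64(0.0535), np.float64(0.1295), 7)]
2 top [(np.float64(0.0835), np.float64(0.119), 15), (np.float64(0.0805), np.float64(0.116), 15), (np.float64(0.077), np.float64(0.113), 14)]
x 0.5362 y -0.3870 yaw 42.4 (mod 90) fill 0.014 cost 0.998
x 0.4237 y -0.3875 yaw 60.6 (mod 90) fill 0.022 cost 1.094
t 32.85 pos [ 0.5331 -0.3374  0.2192] yawY 93.3 -> shift/0.15 [-0.01  -0.392  0.127] spin/2 0.421 q6 -2.37 w 92.8 F [ 0.5  0.3 -0.6]
```

```bash
C='python3 -m crank'
$C '[[0,-0.39,0.1,0.42],[0,-0.39,0.1,0.42],[0,-0.39,0.1,0.42],[0,-0.39,0.1,0.42],[0,-0.39,0.1,0.42],[0,-0.39,0.1,0.42]]' >/dev/null
python3 - <<'E'
from fit import *
w=snap('wrist','w10.png');np.savez('w10.npz',**w)
fit(w,[(w,fproj)],.541,-.397)
rows(.538,-.396,.039,45)
t=dict(np.load('t_l.npz'));
for c,a,m in blobs(t):
    o,d=ray(t,*c);g=o+d*((.018-o[2])/d[2])
    if a>40: print(c.round(0),a,g.round(3))
E
```

```text
x 0.5391 y -0.3996 yaw 41.5 (mod 90) fill 0.003 cost 0.104
t 33.65 pos [ 0.5373 -0.395   0.2061] yawY 45.4 -> shift/0.15 [-0.009 -0.002  1.114] spin/2 0.004 q6 -1.59 w 93.0 F [-0.3 -0.7 -0.2]
[145.  13.] 227 [1.255 0.396 0.018]
[168.   6.] 77 [1.272 0.318 0.018]
[236.   7.] 80 [1.239 0.094 0.018]
[448.  10.] 104 [ 1.146 -0.615  0.018]
[596.  10.] 195 [ 1.088 -1.106  0.018]
[84. 16.] 147 [1.268 0.6   0.018]
[419.  15.] 166 [ 1.137 -0.514  0.018]
[353.  14.] 62 [ 1.169 -0.294  0.018]
[50. 16.] 59 [1.282 0.715 0.018]
[379.  17.] 106 [ 1.147 -0.379  0.018]
[32. 18.] 49 [1.28  0.774 0.018]
[398.  19.] 63 [ 1.133 -0.442  0.018]
[466.  23.] 228 [ 1.092 -0.665  0.018]
[292.  19.] 47 [ 1.173 -0.089  0.018]
[243.  36.] 403 [1.13  0.077 0.018]
[629.  27.] 85 [ 1.012 -1.2    0.018]
[12. 28.] 67 [1.248 0.838 0.018]
[127.  38.] 185 [1.168 0.46  0.018]
[186.  81.] 1750 [0.989 0.272 0.018]
[298.  27.] 49 [ 1.143 -0.105  0.018]
[561.  32.] 145 [ 1.019 -0.969  0.018]
[346.  30.] 78 [ 1.111 -0.264  0.018]
[440.  34.] 44 [ 1.058 -0.571  0.018]
[214.  36.] 94 [1.139 0.174 0.018]
[334.  40.] 97 [ 1.078 -0
[... 3030 characters left out ...]
2.] 83 [ 0.074 -0.48   0.018]
[ 58. 352.] 82 [0.211 0.663 0.018]
[570. 353.] 108 [ 0.042 -0.743  0.018]
[509. 364.] 434 [ 0.032 -0.571  0.018]
[455. 363.] 166 [ 0.053 -0.422  0.018]
[103. 366.] 161 [0.158 0.54  0.018]
[470. 375.] 50 [ 0.019 -0.458  0.018]
[530. 385.] 243 [-0.027 -0.616  0.018]
[555. 382.] 275 [-0.026 -0.684  0.018]
[ 24. 378.] 85 [0.153 0.753 0.018]
[157. 381.] 192 [0.102 0.393 0.018]
[480. 382.] 59 [-0.002 -0.481  0.018]
[609. 382.] 41 [-0.044 -0.83   0.018]
[ 56. 393.] 153 [0.103 0.665 0.018]
[459. 385.] 41 [-0.003 -0.425  0.018]
[612. 392.] 98 [-0.068 -0.831  0.018]
[  5. 394.] 70 [0.117 0.804 0.018]
[470. 393.] 81 [-0.026 -0.449  0.018]
[ 82. 397.] 62 [0.087 0.596 0.018]
```

```bash
C='python3 -m crank'
$C '[[-0.01,-0.01,0.4,0.01],[-0.01,-0.01,0.75,0.01],[-0.01,-0.01,0.9,0.01],[-0.01,-0.01,0.9,0.01]]' >/dev/null
$C '[[0,0,0.12,0],[0,0,0.21,0],[0,0,0.21,0],[0,0,0.21,0]]' | grep eef_pos
$C '[[0,0,0,0],[0,0,0,0],[0,0,0,0],[0,0,0,0],[0,0,0,0],[0,0,0,0]]' 1 20 | egrep 'eef_pos|width|finger'
$C '[[0,0,-0.2,0],[0,0,-0.5,0],[0,0,-1,0],[0,0,-1,0],[0,0,-1,0]]' | egrep 'width|finger'
python3 - <<'E'
from h import *
rows(*load(3,.08),93.2)
E
```

```text
eef_pos: [0.5373, -0.3989, 0.0402]
eef_pos: [0.5371, -0.3987, 0.0398]
gripper_width: 0.478
finger_force: 20.0
gripper_width: 0.484
finger_force: 20.0
t 36.02 pos [ 0.5372 -0.3987  0.1904] yawY 44.1 -> shift/0.15 [ 2.472  1.739 -0.014] spin/2 -0.429 q6 -1.57 w 45.0 F [ 0.1  0.4 -1.7]
```

```bash
C='python3 -m crank'
$C '[[0.3,0.2,-0.2,-0.43],[0.6,0.4,-0.2,-0.43],[0.8,0.5,-0.2,-0.43],[0.8,0.5,-0.2,-0.43],[0.8,0.5,-0.2,-0.43],[0.8,0.5,-0.2,-0.43]]' >/dev/null
$C '[[0.05,0.4,0,0],[0.1,0.8,0,0],[0.15,1,0,0],[0.15,1,0,0]]' >/dev/null
python3 - <<'E'
from h import *
rows(*load(3,.02),93.2)
E
```

```text
t 37.27 pos [ 0.475  -0.1095  0.2186] yawY 93.4 -> shift/0.15 [-0.008  1.058  0.58 ] spin/2 0.001 q6 -2.09 w 44.7 F [ 0.3 -0.3 -1.5]
```

```bash
C='python3 -m crank'
$C '[[0,0.4,0.1,0],[0,0.8,0.3,0],[0,1,0.5,0],[0,1,0.58,0],[0,1,0.58,0],[0,1,0.58,0]]' | grep eef_pos
$C '[[0,0.03,0.04,0],[0,0.055,0.08,0],[0,0.055,0.1,0],[0,0.055,0.11,0],[0,0.055,0.12,0],[0,0.055,0.13,0],[0,0.055,0.14,0],[0,0.055,0.14,0]]' | egrep 'pos|contact'
python3 - <<'E'
from h import *
rows(*load(3),93.2)
E
```

```text
eef_pos: [0.4687, 0.0365, 0.1334]
eef_pos: [0.4675, 0.0461, 0.1121]
contact_force: [0.7, -0.1, 1.6]
t 39.02 pos [0.4675 0.0461 0.1121] yawY 93.3 -> shift/0.15 [0.004 0.02  0.001] spin/2 0.001 q6 -1.77 w 44.5 F [ 0.7 -0.1  1.6]
```

```bash
C='python3 -m crank'
$C '[[0,0.02,-0.02,0],[0,0.02,-0.02,0],[0,0.02,0.005,0],[0,0.02,0.005,0],[0,0.02,0.005,0]]' | egrep 'pos|contact'
$C '[[0,0,0,0],[0,0,0,0],[0,0,0,0],[0,0,0,0]]' 0.2 | grep width
$C '[[0,0,-0.3,0],[0,0,-0.7,0],[0.2,0,-0.7,0],[0.4,0,-0.7,0],[0.4,0,-0.7,0]]' 1 | grep pos
python3 - <<'E'
from h import *
rows(*bed(-.115,-.03,.028),93.2)
E
```

```text
eef_pos: [0.4679, 0.0491, 0.1114]
contact_force: [3.1, 0.1, 3.3]
gripper_width: 0.796
eef_pos: [0.4055, 0.0459, 0.2161]
t 40.77 pos [0.4055 0.0459 0.2161] yawY 93.3 -> shift/0.15 [-0.076 -0.001  0.725] spin/2 0.001 q6 -1.79 w 29.1 F [ 0.4 -0.1  0.6]
```

```bash
C='python3 -m crank'
$C '[[-0.07,0,0.35,0],[-0.07,0,0.65,0],[-0.07,0,0.725,0],[-0.07,0,0.725,0]]' 1 | egrep 'eef_pos|contact|width'
$C '[[-0.06,0,0.012,0],[-0.13,0,0.028,0],[-0.2,0,0.043,0],[-0.27,0,0.057,0],[-0.34,0,0.072,0],[-0.41,0,0.087,0],[-0.47,0,0.1,0],[-0.52,0,0.111,0]]' | egrep 'contact'
$C '[[-0.06,0,0.012,0],[-0.13,0,0.028,0],[-0.2,0,0.043,0],[-0.27,0,0.057,0],[-0.34,0,0.072,0],[-0.4,0,0.085,0],[-0.43,0,0.092,0],[-0.456,0,0.097,0]]' | egrep 'contact'
python3 -c "from h import *; where();print(arm.get_state()['torque'])"
$C '[[-0.03,0,0.006,0],[-0.06,0,0.013,0],[-0.09,0,0.019,0],[-0.11,0,0.023,0],[-0.11,0,0.023,0]]' | egrep 'contact'
for i in 1 2 3 4 5; do $C '[[-0.01,0,0.002,0],[-0.01,0,0.002,0]]' >/dev/null; python3 -c "from h import *; where();print(arm.get_state()['torque'].round(2))"; done
```

```text
eef_pos: [0.418, 0.0463, 0.1072]
contact_force: [0.9, 0.0, 0.9]
gripper_width: 0.008
contact_force: [-0.4, 0.4, -0.1]
contact_force: [-0.7, -0.1, -0.8]
bed xyz [ 0.0354 -0.0297  0.0279] F [-0.7 -0.1 -0.8] t 43.3
[0.0071279  0.07980874 0.03437954]
contact_force: [-0.4, 0.1, -0.2]
bed xyz [ 0.0537 -0.0297  0.0281] F [-0.2 -0.5  0.3] t 44.1
[-0.01 -0.02 -0.04]
bed xyz [ 0.0553 -0.0297  0.0281] F [-0.  -0.3  0.1] t 44.4
[-0.03 -0.02 -0.05]
bed xyz [ 0.0562 -0.0296  0.0278] F [-2.2 -0.3  2.7] t 44.6
[-0.03  0.51 -0.04]
bed xyz [ 0.0567 -0.0296  0.0276] F [-6.3 -0.3  4.6] t 44.9
[-0.11  1.12  0.02]
bed xyz [ 0.0569 -0.0295  0.0274] F [-10.4  -2.3   8.1] t 45.1
[-0.25  1.88  0.05]
```

```bash
C='python3 -m crank'
$C '[[0.2,0,-0.04,0],[0.4,0,-0.08,0],[0.7,0,-0.15,0],[0.9,0,-0.5,0],[0.9,0,-0.9,0],[0.9,0,-0.9,0]]' 0 | egrep 'eef_pos'
$C '[[0,-0.4,0,0],[0,-0.8,0,0],[0,-1,0,0]]' 0 >/dev/null
$C '[[0,-0.4,0,0],[0,-0.8,0,0],[0,-1,0,0]]' >/dev/null
cat > cl.py <<'E'
from h import *
for n in('side','top'):
    s=snap(n,None);np.savez(n[0]+'_l.npz',**s);P=cloud(s);r=P-O;lab=cv2.cvtColor(s['img'],cv2.COLOR_RGB2LAB).astype(int);ch=np.hypot(lab[...,1]-128,lab[...,2]-128)
    a=r@D;xb=a*C12-r[...,2]*S12;zb=a*S12+r[...,2]*C12;yb=r@Lv
    for l in LY:
        m=(ch>7)&(abs(yb-LY[l])<.03)&(xb>-.1)&(xb<.12)&(zb>.002)&(zb<.06)
        if m.sum()>5: print(n,l,m.sum(),*[np.percentile(q[m],[3,20,50,80,97]).round(3) for q in(xb,yb,zb)])
E
python3 cl.py; python3 -c "
from h import *
rows(.425,-.3975,.2,62)"
```

```text
eef_pos: [0.4565, 0.0479, 0.2113]
side 1 34 [0.065 0.067 0.071 0.074 0.077] [0.063 0.066 0.068 0.071 0.074] [0.01  0.015 0.023 0.03  0.036]
side 2 76 [0.067 0.068 0.07  0.075 0.078] [0.007 0.009 0.014 0.021 0.036] [0.012 0.022 0.036 0.044 0.05 ]
side 3 203 [0.067 0.07  0.08  0.092 0.102] [-0.052 -0.05  -0.048 -0.04  -0.023] [0.012 0.018 0.029 0.042 0.058]
top 1 139 [0.067 0.069 0.074 0.094 0.107] [0.062 0.067 0.079 0.091 0.099] [0.022 0.026 0.042 0.048 0.058]
top 2 116 [0.068 0.071 0.076 0.093 0.101] [0.007 0.012 0.024 0.035 0.043] [0.033 0.037 0.044 0.05  0.059]
top 3 116 [0.067 0.07  0.074 0.097 0.104] [-0.049 -0.044 -0.032 -0.02  -0.013] [0.025 0.029 0.043 0.049 0.059]
t 46.75 pos [ 0.4704 -0.2545  0.2047] yawY 93.1 -> shift/0.15 [ 0.354 -0.935  0.032] spin/2 0.272 q6 -2.33 w 93.0 F [-0.4  0.  -0.1]
```

```bash
C='python3 -m crank'
$C '[[0.15,-0.4,0,0.27],[0.3,-0.8,0,0.27],[0.35,-0.93,0,0.27],[0.35,-0.93,0,0.27],[0.35,-0.93,0,0.27],[0.35,-0.93,0,0.27]]' 0 >/dev/null
python3 - <<'E'
from fit import *
w=snap('wrist','w11.png');np.savez('w11.npz',**w)
fit(w,[(w,fproj)],.428,-.399)
s=dict(np.load('s_l.npz'));t=dict(np.load('t_l.npz'));fit(None,[(t,pproj),(s,pproj)],.425,-.3975)
rows(.425,-.3975,.039,63)
E
```

```text
x 0.4316 y -0.4005 yaw 61.1 (mod 90) fill 0.003 cost 0.134
x 0.4237 y -0.3890 yaw 60.5 (mod 90) fill 0.023 cost 1.123
t 47.55 pos [ 0.4267 -0.392   0.2062] yawY 62.6 -> shift/0.15 [-0.007 -0.038  1.115] spin/2 -0.004 q6 -2.03 w 93.3 F [-0.3 -0.3 -0.2]
```

```bash
C='python3 -m crank'
$C '[[-0.01,-0.03,0.4,0],[-0.01,-0.03,0.75,0],[-0.01,-0.03,0.9,0],[-0.01,-0.03,0.9,0]]' >/dev/null
$C '[[0,0,0.12,0],[0,0,0.21,0],[0,0,0.21,0],[0,0,0.21,0]]' | grep eef_pos
$C '[[0,0,0,0],[0,0,0,0],[0,0,0,0],[0,0,0,0],[0,0,0,0],[0,0,0,0]]' 1 20 | egrep 'eef_pos|width|finger'
$C '[[0,0,-0.2,0],[0,0,-0.5,0],[0,0,-1,0],[0,0,-1,0],[0,0,-1,0]]' | egrep 'width|finger'
python3 - <<'E'
from h import *
rows(*load(4,.08),93.2)
E
```

```text
eef_pos: [0.4257, -0.3985, 0.0405]
eef_pos: [0.4253, -0.3981, 0.0396]
gripper_width: 0.488
finger_force: 20.0
gripper_width: 0.49
finger_force: 20.0
t 49.92 pos [ 0.4254 -0.3982  0.1901] yawY 62.4 -> shift/0.15 [ 0.933  2.427 -0.015] spin/2 -0.269 q6 -2.03 w 45.6 F [-0.2 -0.2 -1.9]
```

```bash
C='python3 -m crank'
$C '[[0.2,0.35,-0.2,-0.27],[0.3,0.7,-0.2,-0.27],[0.4,0.9,-0.2,-0.27],[0.4,0.9,-0.2,-0.27],[0.4,0.9,-0.2,-0.27],[0.4,0.9,-0.2,-0.27]]' >/dev/null
$C '[[-0.1,0.4,0,0],[-0.2,0.8,0,0],[-0.25,1,0,0],[-0.25,1,0,0]]' >/dev/null
python3 - <<'E'
from h import *
rows(*load(4,.02),93.2)
E
```

```text
t 51.17 pos [ 0.4636 -0.0978  0.2194] yawY 93.4 -> shift/0.15 [-0.078  0.576  0.583] spin/2 0.002 q6 -2.07 w 45.1 F [-0.  -0.7 -0.9]
```

```bash
C='python3 -m crank'
$C '[[-0.08,0.3,0,0],[-0.08,0.58,0.2,0],[-0.08,0.58,0.5,0],[-0.08,0.58,0.58,0],[-0.08,0.58,0.58,0],[-0.08,0.58,0.58,0]]' | grep eef_pos
python3 -c "
from h import *
rows(*load(4),93.2)"
```

```text
eef_pos: [0.4716, -0.0125, 0.134]
t 51.92 pos [ 0.4716 -0.0125  0.134 ] yawY 93.2 -> shift/0.15 [0.01  0.012 0.147] spin/2 0.0 q6 -1.89 w 45.4 F [ 0.7 -0.6 -0.9]
```

```bash
C='python3 -m crank'
$C '[[0.01,0.01,0.04,0],[0.01,0.01,0.08,0],[0.01,0.01,0.11,0],[0.01,0.01,0.12,0],[0.01,0.01,0.13,0],[0.01,0.01,0.14,0],[0.01,0.01,0.145,0],[0.01,0.01,0.145,0]]' | egrep 'pos|contact'
$C '[[0,0,0.006,0],[0,0,0.006,0]]' | egrep 'pos|contact'
$C '[[0,0,0,0],[0,0,0,0],[0,0,0,0],[0,0,0,0]]' 0.2 | grep width
$C '[[0,0,-0.3,0],[0,0,-0.7,0],[0.2,0,-0.7,0],[0.4,0,-0.7,0],[0.4,0,-0.7,0]]' 1 | grep pos
python3 - <<'E'
from h import *
rows(*bed(-.115,-.09,.028),93.2)
E
```

```text
eef_pos: [0.4695, -0.0098, 0.1115]
contact_force: [0.6, 1.8, 4.7]
eef_pos: [0.4702, -0.0097, 0.1109]
contact_force: [2.2, 1.9, 5.2]
gripper_width: 0.791
eef_pos: [0.4072, -0.0132, 0.2149]
t 54.3 pos [ 0.4072 -0.0132  0.2149] yawY 93.3 -> shift/0.15 [-0.087 -0.008  0.717] spin/2 0.001 q6 -1.94 w 28.8 F [ 0.6 -0.6  0.4]
```

```bash
C='python3 -m crank'
$C '[[-0.08,0,0.35,0],[-0.08,0,0.65,0],[-0.08,0,0.717,0],[-0.08,0,0.717,0]]' 1 | egrep 'eef_pos|contact|width'
$C '[[-0.06,0,0.012,0],[-0.13,0,0.028,0],[-0.2,0,0.043,0],[-0.27,0,0.057,0],[-0.34,0,0.072,0],[-0.41,0,0.087,0],[-0.47,0,0.1,0],[-0.52,0,0.111,0]]' | egrep 'contact'
$C '[[-0.06,0,0.012,0],[-0.13,0,0.028,0],[-0.2,0,0.043,0],[-0.27,0,0.057,0],[-0.34,0,0.072,0],[-0.4,0,0.085,0],[-0.43,0,0.092,0],[-0.456,0,0.097,0]]' | egrep 'contact'
$C '[[-0.03,0,0.006,0],[-0.06,0,0.013,0],[-0.09,0,0.019,0],[-0.11,0,0.023,0],[-0.11,0,0.023,0]]' | egrep 'contact'
for i in 1 2 3 4 5; do $C '[[-0.01,0,0.002,0],[-0.01,0,0.002,0]]' >/dev/null; python3 -c "from h import *; where()"; done
$C '[[0.2,0,-0.04,0],[0.4,0,-0.08,0],[0.7,0,-0.15,0],[0.9,0,-0.5,0],[0.9,0,-0.9,0],[0.9,0,-0.9,0]]' - | egrep 'eef_pos'
python3 cl.py
python3 -c "
from h import *
rows(*bed(-.1,0,.2),93)"
```

```text
eef_pos: [0.4212, -0.0127, 0.1074]
contact_force: [0.3, -0.6, 1.0]
gripper_width: 0.008
contact_force: [-0.2, -0.2, -0.6]
contact_force: [0.2, 0.7, 0.6]
contact_force: [-0.5, -0.7, 0.9]
bed xyz [ 0.0537 -0.0887  0.0283] F [ 0.2 -0.7  0.3] t 57.7
bed xyz [ 0.055  -0.0886  0.0282] F [-1.  -0.6  0.4] t 57.9
bed xyz [ 0.0557 -0.0886  0.0279] F [-4.1 -1.9  2.7] t 58.2
bed xyz [ 0.056  -0.0885  0.0277] F [-10.1  -1.1   7.9] t 58.4
bed xyz [ 0.0561 -0.0885  0.0274] F [-12.2  -2.    9.7] t 58.7
eef_pos: [0.4598, -0.0114, 0.2114]
side 1 33 [0.066 0.067 0.07  0.074 0.075] [0.064 0.065 0.069 0.071 0.075] [0.012 0.017 0.023 0.03  0.035]
side 2 9 [0.067 0.068 0.071 0.102 0.103] [0.004 0.007 0.026 0.035 0.042] [0.03  0.035 0.039 0.042 0.045]
side 3 151 [0.044 0.05  0.059 0.07  0.08 ] [-0.06  -0.059 -0.055 -0.046 -0.02 ] [0.012 0.02  0.036 0.057 0.059]
side 4 207 [0.054 0.066 0.074 0.085 0.092] [-0.113 -0.111 -0.107 -0.088 -0.06 ] [0.013 0.02  0.033 0.042 0.047]
top 1 104 [0.067 0.07  0.074 0.1   0.107] [0.065 0.072 0.083 0.093 0.099] [0.022 0.025 0.044 0.05  0.059]
t 59.52 pos [ 0.457  -0.0107  0.2069] yawY 93.3 -> shift/0.15 [-0.093  0.594 -0.437] spin/2 0.003 q6 -1.9 w 0.2 F [ 0.3  0.3 -0.9]
```

```bash
C='python3 -m crank'
$C '[[0.2,-0.4,-0.3,0],[0.4,-0.8,-0.6,0],[0.4,-1,-0.8,0],[0.4,-1,-0.8,0]]' 0.3 | grep pos
$C '[[0,-0.4,0,0],[0,-0.8,0,0],[0,-1,0,0],[0,-1,0,0]]' | grep pos
python3 cl.py; python3 - <<'E'
from h import *
s=dict(np.load('s_l.npz'));P=cloud(s);r=P-O;lab=cv2.cvtColor(s['img'],cv2.COLOR_RGB2LAB).astype(int);ch=np.hypot(lab[...,1]-128,lab[...,2]-128)
a=r@D;xb=a*C12-r[...,2]*S12;zb=a*S12+r[...,2]*C12;yb=r@Lv
m=(ch>7)&(yb>-.125)&(yb<-.03)&(xb>0)&(xb<.12)&(zb>.002)&(zb<.06)
v,u=np.nonzero(m);print(u.min(),u.max(),v.min(),v.max())
for lo in range(v.min(),v.max()+1,3):
    k=v==lo;print(lo,[(int(x),round(float(xb[lo,x]),3),round(float(yb[lo,x]),3),int(ch[lo,x])) for x in u[k][::3]])
E
```

```text
eef_pos: [0.4053, -0.1666, 0.3269]
eef_pos: [0.4136, -0.3144, 0.323]
side 1 32 [0.066 0.068 0.07  0.073 0.075] [0.062 0.064 0.069 0.072 0.074] [0.012 0.016 0.023 0.031 0.036]
side 2 8 [0.068 0.07  0.086 0.102 0.102] [0.004 0.006 0.019 0.037 0.042] [0.032 0.034 0.041 0.043 0.045]
side 3 138 [0.044 0.048 0.055 0.07  0.08 ] [-0.06  -0.058 -0.054 -0.046 -0.022] [0.012 0.021 0.036 0.057 0.06 ]
side 4 218 [0.055 0.066 0.073 0.085 0.092] [-0.112 -0.11  -0.106 -0.067 -0.06 ] [0.013 0.021 0.032 0.041 0.047]
top 1 143 [0.066 0.069 0.074 0.093 0.107] [0.062 0.067 0.078 0.09  0.098] [0.021 0.025 0.041 0.048 0.059]
top 2 114 [0.068 0.071 0.076 0.093 0.101] [0.006 0.011 0.024 0.034 0.043] [0.033 0.037 0.045 0.049 0.059]
top 3 135 [0.045 0.048 0.053 0.079 0.088] [-0.058 -0.051 -0.04  -0.029 -0.023] [0.024 0.027 0.041 0.048 0.058]
top 4 93 [0.068 0.071 0.075 0.094 0.101] [-0.107 -0.101 -0.091 -0.081 -0.075] [0.032 0.036 0.044 0.05  0.059]
325 351 193 221
193 [(329, 0.048, -0.032, 7)]
196 [(332, 0.053, -0.05, 7), (335, 0.06, -0.053, 7), (341, 0.078, -0.05, 10)]
199 [(330, 0.05, -0.048, 7), (341, 0.08
[... 234 characters left out ...]
(325, 0.045, -0.038, 10), (329, 0.05, -0.059, 12), (332, 0.057, -0.062, 13), (336, 0.068, -0.062, 13), (339, 0.067, -0.09, 10), (342, 0.071, -0.1, 7), (345, 0.078, -0.105, 8)]
211 [(327, 0.048, -0.052, 10), (330, 0.054, -0.061, 12), (333, 0.061, -0.063, 9), (336, 0.07, -0.061, 9), (340, 0.067, -0.102, 15), (343, 0.073, -0.108, 14), (346, 0.082, -0.106, 14), (349, 0.089, -0.108, 15)]
214 [(339, 0.067, -0.103, 8), (342, 0.072, -0.11, 13), (345, 0.08, -0.11, 14), (348, 0.089, -0.107, 13)]
217 [(337, 0.068, -0.088, 8), (341, 0.072, -0.107, 10), (344, 0.079, -0.11, 8), (347, 0.087, -0.109, 8)]
220 [(338, 0.068, -0.101, 8), (341, 0.074, -0.109, 11), (344, 0.081, -0.111, 8), (347, 0.089, -0.11, 8)]
```

```bash
C='python3 -m crank'
$C '[[0,0.4,0.1,0],[0,0.8,0.2,0],[0,1,0.3,0],[0,1,0.3,0]]' 1 >/dev/null
$C '[[-0.1,0.4,0.1,0],[-0.2,0.8,0.2,0],[-0.3,1,0.3,0],[-0.3,1,0.3,0]]' >/dev/null
python3 -c "
from h import *
rows(*bed(-.03,-.03,.028),93.2)"
```

```text
t 61.62 pos [ 0.4411 -0.0095  0.2356] yawY 93.6 -> shift/0.15 [-0.418  0.377  0.973] spin/2 0.003 q6 -1.91 w 0.2 F [-0.  -0.6 -0.3]
```

```bash
C='python3 -m crank'
$C '[[-0.2,0.3,0.1,0.003],[-0.42,0.377,0.3,0.003],[-0.42,0.377,0.65,0.003],[-0.42,0.377,0.9,0.003],[-0.42,0.377,0.97,0.003],[-0.42,0.377,0.97,0.003],[-0.42,0.377,0.97,0.003]]' | egrep 'width|contact'
python3 -c "
from h import *
where(); rows(*bed(.05,-.03,.028),93.2)"
```

```text
contact_force: [0.0, 0.3, 0.2]
gripper_width: 0.001
bed xyz [-0.0285 -0.033   0.0313] F [0.  0.3 0.2] t 62.5
t 62.5 pos [0.5022 0.0481 0.0926] yawY 93.0 -> shift/0.15 [-0.507  0.022  0.132] spin/2 -0.002 q6 -1.75 w 0.1 F [0.  0.3 0.2]
```

```bash
C='python3 -m crank'
$C '[[-0.06,0.02,0.02,0],[-0.13,0.02,0.04,0],[-0.2,0.02,0.06,0],[-0.27,0.02,0.08,0],[-0.34,0.02,0.095,0],[-0.4,0.02,0.11,0],[-0.46,0.02,0.122,0],[-0.5,0.02,0.13,0]]' | egrep 'contact'
python3 -c "from h import *; where()"
$C '[[-0.01,0,0.002,0],[-0.015,0,0.003,0]]' >/dev/null
for i in 1 2 3 4 5; do $C '[[-0.01,0,0.002,0],[-0.01,0,0.002,0]]' >/dev/null; python3 -c "from h import *; where()"; done
```

```text
contact_force: [-1.2, -0.7, -0.9]
bed xyz [ 0.0484 -0.0296  0.0257] F [-1.2 -0.7 -0.9] t 63.5
bed xyz [ 0.0517 -0.0296  0.0259] F [0.1 0.2 1. ] t 64.0
bed xyz [ 0.0533 -0.0296  0.0259] F [-0.3  0.6 -0.1] t 64.2
bed xyz [ 0.0545 -0.0295  0.0257] F [-0.8  0.   0.5] t 64.5
bed xyz [ 0.0554 -0.0293  0.0255] F [-5.2  1.6  2.8] t 64.8
bed xyz [ 0.0563 -0.029   0.0252] F [-6.5  2.5  3.5] t 65.0
```

```bash
C='python3 -m crank'
$C '[[0.2,0,-0.04,0],[0.4,0,-0.08,0],[0.7,0,-0.15,0],[0.7,0.1,-0.5,0],[0.7,0.2,-0.9,0],[0.7,0.25,-1,0],[0.7,0.25,-1,0]]' 0 | egrep 'eef_pos'
$C '[[-0.1,0,-0.35,0],[-0.2,0,-0.65,0],[-0.2,0,-0.65,0],[-0.2,0,-0.65,0]]' | egrep 'eef_pos'
cat >> h.py <<'E'
def fcloud(s):
    K=s['intrinsics'];v,u=np.mgrid[0:400,0:640];a=np.stack([(u-K[0,2])/K[0,0],(v-K[1,2])/K[1,1]],-1);th=np.linalg.norm(a,axis=-1);z=s['range_z']
    k=np.tan(th)/np.maximum(th,1e-9)*z;c=np.stack([a[...,0]*k,a[...,1]*k,z],-1)
    T=np.linalg.inv(s['extrinsics']);P=c@T[:3,:3].T+T[:3,3];P[z==0]=np.nan;return P
def tobed(P):
    r=P-O;a=r@D;return np.stack([a*C12-r[...,2]*S12,r@Lv,a*S12+r[...,2]*C12],-1)
def knob(s,B):
    m=(B[...,0]>.03)&(B[...,0]<.15)&(abs(B[...,1])<.05)&(B[...,2]>.150)&(B[...,2]<.21)&(s['img'].max(-1)<90)
    Q=B[m];print('n',len(Q));zt=np.percentile(Q[:,2],95);T=Q[Q[:,2]>zt-.004]
    print('ztop',zt.round(4),'x',np.percentile(T[:,0],[1,50,99]).round(4),'y',np.percentile(T[:,1],[1,50,99]).round(4))
    r=cv2.minAreaRect((T[:,:2]*1000).astype(np.float32));print('rect',np.round(r[0],1),np.round(r[1],1),round(r[2],1))
E
python3 cl.py
python3 - <<'E'
from h import *
w=snap('wrist','w12.png');np.savez('w12.npz',**w);knob(w,tobed(fcloud(w)));rows(*bed(.087,0,.184),108)
E
```

```text
eef_pos: [0.4795, 0.0883, 0.2203]
eef_pos: [0.5077, 0.0893, 0.3142]
side 1 34 [0.066 0.067 0.071 0.074 0.076] [0.063 0.065 0.068 0.071 0.076] [0.012 0.015 0.024 0.031 0.035]
side 2 96 [0.067 0.068 0.072 0.077 0.082] [0.006 0.008 0.012 0.02  0.034] [0.012 0.022 0.035 0.045 0.05 ]
side 3 63 [0.066 0.067 0.07  0.073 0.081] [-0.058 -0.056 -0.051 -0.04  -0.027] [0.013 0.024 0.036 0.055 0.059]
side 4 205 [0.066 0.069 0.076 0.085 0.092] [-0.113 -0.111 -0.107 -0.099 -0.076] [0.014 0.022 0.035 0.045 0.053]
top 4 96 [0.068 0.071 0.075 0.094 0.101] [-0.108 -0.101 -0.091 -0.08  -0.074] [0.032 0.036 0.044 0.05  0.059]
n 445
ztop 0.1885 x [0.0663 0.0863 0.1141] y [-0.0131 -0.0011  0.0103]
rect [91. -1.] [54.5 13.5] 16.2
t 66.53 pos [0.5074 0.0895 0.3145] yawY 93.0 -> shift/0.15 [-0.918 -0.05   0.641] spin/2 -0.131 q6 -1.66 w 93.1 F [0.9 0.4 0.3]
```

```bash
cat > strip.py <<'E'
from h import *
def strip(v,B,tag):
    for yc in (-.06,0,.06,.117,-.117):
        m=(abs(B[...,1]-yc)<.005)&(B[...,0]>.068)&(B[...,0]<.108)&(B[...,2]>.04)&(B[...,2]<.115)
        Q=B[m]
        if len(Q)>3: print(tag,yc,len(Q),'z',np.percentile(Q[:,2],[0,5,15,50,95]).round(4),'x at low',np.median(Q[Q[:,2]<np.percentile(Q[:,2],20),0]).round(3))
if __name__=='__main__':
    w=dict(np.load('w12.npz'));strip(w,tobed(fcloud(w)),'w')
    for n in('s','t'):
        v=dict(np.load(n+'_l.npz'));strip(v,tobed(cloud(v)),n)
    v=dict(np.load('top0.npz'));strip(v,tobed(cloud(v)),'t0')
    v=dict(np.load('side0.npz'));strip(v,tobed(cloud(v)),'s0')
E
python3 strip.py; python3 -c "
from h import *
rows(*bed(.0885,-.001,.2425),109.7)"
```

```text
w -0.06 220 z [0.0401 0.0421 0.0457 0.0935 0.0977] x at low 0.081
w 0 180 z [0.0768 0.0792 0.0854 0.0987 0.1104] x at low 0.08
w 0.06 191 z [0.0403 0.043  0.0779 0.0949 0.0978] x at low 0.084
w 0.117 47 z [0.0878 0.096  0.0968 0.0972 0.0984] x at low 0.095
s -0.06 33 z [0.0403 0.0406 0.0431 0.0659 0.0965] x at low 0.075
s 0 10 z [0.0749 0.0762 0.0786 0.0952 0.1033] x at low 0.08
s 0.06 18 z [0.0407 0.0413 0.0539 0.0831 0.0967] x at low 0.08
s 0.117 11 z [0.0639 0.0741 0.085  0.0951 0.0975] x at low 0.084
s -0.117 23 z [0.0409 0.046  0.076  0.0833 0.096 ] x at low 0.08
t 0 19 z [0.0854 0.0876 0.0897 0.0977 0.1052] x at low 0.08
t -0.117 23 z [0.0796 0.0805 0.0827 0.0938 0.0993] x at low 0.08
t0 -0.06 26 z [0.0781 0.0789 0.0842 0.0944 0.0991] x at low 0.079
t0 0 24 z [0.076  0.079  0.0844 0.0948 0.1056] x at low 0.081
t0 0.06 23 z [0.0736 0.0751 0.0836 0.0953 0.0983] x at low 0.081
t0 0.117 23 z [0.0871 0.0874 0.0884 0.0952 0.0982] x at low 0.08
t0 -0.117 22 z [0.0753 0.0794 0.0863 0.0937 0.0974] x at low 0.079
s0 -0.06 19 z [0.0759 0.0778 0.0821 0.0956 0.0968] x at low 0.079
s0 0 12 z [0.0757 0.0771 0.0818 0.0947 0.1061] x at low 0.079
s0 0.06 14 z [0.0791 0.0804 0.084  0.0954 0.097 ] x at low 0.08
s0 0.117 15 z [0.0776 0.0823 0.086  0.0965 0.1037] x at low 0.08
s0 -0.117 17 z [0.0746 0.0753 0.0763 0.0866 0.0957] x at low 0.086
t 66.53 pos [0.5074 0.0895 0.3145] yawY 93.0 -> shift/0.15 [-1.007 -0.056  0.261] spin/2 -0.146 q6 -1.66 w 93.1 F [0.9 0.4 0.3]
```

```bash
C='python3 -m crank'
$C '[[-0.4,-0.05,0,-0.146],[-0.8,-0.05,0,-0.146],[-1,-0.05,0.1,-0.146],[-1,-0.05,0.26,-0.146],[-1,-0.05,0.26,-0.146],[-1,-0.05,0.26,-0.146]]' 0.4 | egrep 'eef_pos'
python3 - <<'E'
from h import *
w=snap('wrist','w13.png');np.savez('w13.npz',**w);knob(w,tobed(fcloud(w)));rows(*bed(.0885,-.001,.1840),109.7)
E
```

```text
eef_pos: [0.6583, 0.09, 0.2781]
n 1575
ztop 0.1888 x [0.0627 0.0841 0.1161] y [-0.0148 -0.0032  0.0096]
rect [89.7 -2.4] [58.2 13.6] 17.3
t 67.33 pos [0.6585 0.09   0.2789] yawY 109.7 -> shift/0.15 [0.081 0.016 0.409] spin/2 0.0 q6 -1.95 w 56.0 F [-0.6 -0.1  0.8]
```

```bash
C='python3 -m crank'
$C '[[0.077,0.01,0.15,-0.01],[0.077,0.01,0.3,-0.01],[0.077,0.01,0.38,-0.01],[0.077,0.01,0.405,-0.01],[0.077,0.01,0.405,-0.01]]' | egrep 'eef_pos|contact'
$C '[[0,0,0,0],[0,0,0,0],[0,0,0,0],[0,0,0,0],[0,0,0,0]]' 1 20 | egrep 'eef_pos|contact|width|finger'
python3 -c "
from h import *
where();print(arm.get_state()['torque'].round(2)); rows(*bed(.089,-.002,.1825))"
```

```text
eef_pos: [0.6475, 0.0875, 0.2178]
contact_force: [-0.4, 0.6, 0.1]
eef_pos: [0.6477, 0.0861, 0.2172]
contact_force: [1.8, -5.8, 0.2]
gripper_width: 0.16
finger_force: 20.0
bed xyz [ 0.0898 -0.0031  0.1839] F [ 1.8 -5.8  0.2] t 68.6
[-0.58 -0.16 -0.01]
t 68.58 pos [0.6477 0.0861 0.2172] yawY 110.8 -> shift/0.15 [0.004 0.009 0.008] spin/2 0.0 q6 -1.97 w 14.8 F [ 1.8 -5.8  0.2]
```

```bash
C='python3 -m crank'
$C '[[0,-0.01,0,0],[0,-0.012,0,0],[0,-0.012,0,0]]' | egrep 'contact'
$C '[[0,0,0.001,0.05],[0,0,0.003,0.15],[0,0,0.005,0.25],[0,0,0.007,0.35],[0,0,0.008,0.4],[0,0,0.008,0.4]]' | egrep 'eef_pos|contact|width'
python3 -c "
from h import *
where();print(arm.get_state()['torque'].round(2)); rows(*bed(.089,-.003,.1814))"
```

```text
contact_force: [0.3, -0.4, 2.2]
eef_pos: [0.6479, 0.0844, 0.2166]
contact_force: [-0.5, -5.5, 3.9]
gripper_width: 0.163
bed xyz [ 0.09   -0.0049  0.1833] F [-0.5 -5.5  3.9] t 69.7
[-1.5  0.4  0.1]
t 69.7 pos [0.6479 0.0844 0.2166] yawY 65.1 -> shift/0.15 [0.014 0.007 0.011] spin/2 0.0 q6 -1.17 w 15.1 F [-0.5 -5.5  3.9]
```

```bash
C='python3 -m crank'
for i in 1 2; do $C '[[0,0,0.002,0.09],[0,0,0.004,0.18],[0,0,0.005,0.27],[0,0,0.007,0.36],[0,0,0.009,0.45],[0,0,0.011,0.54],[0,0,0.013,0.63],[0,0,0.0135,0.65]]' | egrep 'contact|width'
python3 -c "
from h import *
where();print(arm.get_state()['torque'].round(2)); rows(*bed(.089,-.003,.1814))"; done
```

```text
contact_force: [-8.4, -5.3, 9.4]
gripper_width: 0.185
bed xyz [ 0.0881 -0.0046  0.1809] F [-8.4 -5.3  9.4] t 70.7
[-1.1   1.85  0.03]
t 70.7 pos [0.6456 0.0845 0.2146] yawY -9.4 -> shift/0.15 [ 0.012  0.004 -0.002] spin/2 0.0 q6 0.13 w 17.2 F [-8.4 -5.3  9.4]
contact_force: [-3.7, -3.7, 4.8]
gripper_width: 0.15
bed xyz [ 0.0898 -0.0037  0.1787] F [-3.7 -3.7  4.8] t 71.7
[-0.65  0.95  0.  ]
t 71.7 pos [0.6467 0.0855 0.2121] yawY -83.9 -> shift/0.15 [-0.001 -0.005 -0.019] spin/2 0.0 q6 1.43 w 13.9 F [-3.7 -3.7  4.8]
```

```bash
C='python3 -m crank'
$C '[[0,0,0.002,0.09],[0,0,0.004,0.18],[0,0,0.005,0.27],[0,0,0.007,0.36],[0,0,0.009,0.45],[0,0,0.011,0.54],[0,0,0.013,0.63],[0,0,0.0135,0.65]]' | egrep 'contact|width'
python3 -c "
from h import *
where();print(arm.get_state()['torque'].round(2)); rows(*bed(.089,-.003,.1814))"
$C '[[0,0,0,0],[0,0,0,0],[0,0,0,0]]' 0.4 | egrep 'contact|width'
$C '[[0,0,-0.2,0],[0,0,-0.4,0],[0,0,-0.4,0],[0,0,-0.4,0]]' | egrep 'pos'
python3 cl.py | grep -v zzz
python3 - <<'E'
from strip import *
w=snap('wrist','w14.png');np.savez('w14.npz',**w);B=tobed(fcloud(w));knob(w,B)
for n in('s','t'):
    v=dict(np.load(n+'_l.npz'));strip(v,tobed(cloud(v)),n)
rows(*bed(.089,-.003,.1750))
E
```

```text
contact_force: [-9.0, -9.2, 9.5]
gripper_width: 0.184
bed xyz [ 0.089  -0.0055  0.177 ] F [-9.  -9.2  9.5] t 72.7
[-1.76  1.93  0.12]
t 72.7 pos [0.6457 0.0837 0.2106] yawY -158.4 -> shift/0.15 [-0.014 -0.011 -0.029] spin/2 0.0 q6 2.73 w 17.1 F [-9.  -9.2  9.5]
contact_force: [0.7, 0.0, -0.5]
gripper_width: 0.456
eef_pos: [0.6474, 0.0861, 0.2686]
side 1 33 [0.066 0.068 0.07  0.074 0.076] [0.063 0.066 0.069 0.072 0.074] [0.012 0.016 0.023 0.03  0.034]
side 2 97 [0.067 0.068 0.072 0.077 0.084] [0.005 0.009 0.012 0.018 0.032] [0.011 0.022 0.035 0.044 0.049]
side 3 72 [0.066 0.067 0.07  0.073 0.079] [-0.059 -0.057 -0.051 -0.042 -0.03 ] [0.014 0.023 0.035 0.055 0.059]
side 4 200 [0.066 0.069 0.076 0.085 0.093] [-0.113 -0.111 -0.107 -0.1   -0.082] [0.014 0.023 0.036 0.045 0.053]
top 2 81 [0.068 0.07  0.075 0.083 0.097] [0.005 0.01  0.017 0.026 0.032] [0.033 0.037 0.044 0.05  0.059]
top 3 102 [0.067 0.069 0.073 0.08  0.1  ] [-0.059 -0.053 -0.042 -0.031 -0.025] [0.026 0.035 0.044 0.05  0.059]
top 4 87 [0.068 0.07  0.073 0.084 0.097] [-0.108 -0.102 -0.09  -0.079 -0.061] [0.033 0.038 0.045 0.051 0.058]
n 1688
ztop 0.1815 x [0.0777 0.0907 0.1035] y [-0.0297 -0.0064  0.0231]
rect [90.7 -3. ] [13.1 57.7] 19.2
s -0.06 23 z [0.0409 0.0415 0.046  0.0767 0.0888] x at low 0.074
s 0 18 z [0.0425 0.0434 0.0703 0.0873 0.1038] x at low 0.079
s 0.06 15 z [0.0406 0.0417 0.0493 0.0876 0.0891] x at low 0.08
s 0.117 16 z [0.0779 0.0786 0.0849 0.0884 0.0971] x at low 0.079
s -0.117 20 z [0.0667 0.0676 0.0677 0.0739 0.0878] x at low 0.081
t -0.06 46 z [0.0406 0.0429 0.045  0.0802 0.09  ] x at low 0.081
t 0 25 z [0.0409 0.0478 0.0751 0.0892 0.0957] x at low 0.081
t -0.117 27 z [0.068  0.0703 0.0795 0.0888 0.0913] x at low 0.079
t 73.72 pos [0.6472 0.0859 0.2681] yawY -158.4 -> shift/0.15 [-0.006  0.011  0.396] spin/2 0.0 q6 2.73 w 55.9 F [ 0.5 -0.6  0.1]
```

```bash
python3 - <<'E'
from h import *
for n,f in (('s_l',cloud),('t_l',cloud),('w12',fcloud),('side0',cloud),('top0',cloud)):
    v=dict(np.load(n+'.npz'));B=tobed(f(v))
    for l in LY:
        m=(abs(B[...,1]-LY[l])<.018)&(B[...,0]>.060)&(B[...,0]<.0745)&(B[...,2]>.05)&(B[...,2]<.1)
        Q=B[m]; 
        g=(abs(B[...,1]-LY[l])<.02)&(B[...,0]>.077)&(B[...,0]<.085)&(B[...,2]>.05)&(B[...,2]<.1);G=B[g]
        print(n,l,len(Q),np.percentile(Q[:,2],[50,80,95,100]).round(4) if len(Q)>3 else '', 'strip',len(G),np.percentile(G[:,2],[0,5,15,30,50,90]).round(4) if len(G)>3 else '')
s=dict(np.load('s_l.npz'));B=tobed(cloud(s))
# end of the bar at right: column profile
for u in range(350,372,3):
    pr=[(v,tuple(B[v,u].round(4)),int(s['img'][v,u].mean())) for v in range(170,225) if .07<B[v,u,0]<.105 and -.13<B[v,u,1]<-.1 and .05<B[v,u,2]<.11]
    print(u,[(p[0],float(p[1][2]),p[2]) for p in pr])
E
```

```text
s_l 1 12 [0.059  0.0624 0.0659 0.068 ] strip 38 [0.0537 0.0604 0.0659 0.0714 0.078  0.0886]
s_l 2 11 [0.0583 0.062  0.0638 0.0651] strip 54 [0.0505 0.055  0.0601 0.0664 0.0772 0.0888]
s_l 3 17 [0.0591 0.0649 0.0667 0.0667] strip 52 [0.0587 0.0617 0.0702 0.0751 0.0822 0.0892]
s_l 4 21 [0.0593 0.0633 0.066  0.0674] strip 71 [0.0502 0.0521 0.0584 0.0644 0.0756 0.0884]
t_l 1 0  strip 0 
t_l 2 10 [0.0585 0.0611 0.0682 0.0682] strip 35 [0.0509 0.0579 0.0619 0.0677 0.0769 0.0887]
t_l 3 20 [0.0598 0.0652 0.0695 0.0703] strip 81 [0.0511 0.0611 0.0701 0.0773 0.0856 0.0906]
t_l 4 23 [0.0595 0.0656 0.0664 0.0669] strip 84 [0.0546 0.0603 0.068  0.0761 0.0829 0.0895]
w12 1 112 [0.06   0.0644 0.0676 0.0687] strip 466 [0.0501 0.0597 0.077  0.0817 0.088  0.0972]
w12 2 105 [0.06   0.0656 0.0677 0.0685] strip 519 [0.0501 0.0592 0.0675 0.0818 0.0882 0.0972]
w12 3 126 [0.0597 0.0652 0.0673 0.0687] strip 486 [0.0501 0.0604 0.078  0.0828 0.0897 0.097 ]
w12 4 101 [0.0595 0.0654 0.0672 0.0686] strip 278 [0.05   0.0593 0.0673 0.0824 0.09   0.0971]
side0 1 0  strip 29 [0.0767 0.0779 0.0805 0.0863 0.0899 0.0965
[... 190 characters left out ...]
6 ]
top0 1 0  strip 69 [0.0747 0.0775 0.081  0.0858 0.0924 0.0976]
top0 2 0  strip 71 [0.0756 0.0784 0.0809 0.0874 0.0927 0.0978]
top0 3 0  strip 74 [0.0735 0.0764 0.0801 0.0866 0.0925 0.0974]
top0 4 0  strip 76 [0.0741 0.0767 0.0811 0.0865 0.0929 0.0979]
350 [(193, 0.0901, 170), (194, 0.0897, 172), (195, 0.0883, 172), (196, 0.0875, 177), (197, 0.0879, 139), (198, 0.0845, 105), (199, 0.0807, 106), (200, 0.0808, 109), (201, 0.0794, 107), (202, 0.0767, 114), (203, 0.0711, 61), (204, 0.0667, 4), (205, 0.0597, 114), (206, 0.058, 134), (207, 0.0536, 118), (208, 0.0509, 130)]
353 [(194, 0.0887, 69), (195, 0.0887, 155), (196, 0.0876, 162), (204, 0.0691, 0)]
356 []
359 []
362 []
365 []
368 []
371 []
```

```bash
C='python3 -m crank'
R='x'; for i in 1 2; do $C '[[0,0,0,-0.74],[0,0,0,-0.74],[0,0,0,-0.74],[0,0,0,-0.74],[0,0,0,-0.74],[0,0,0,-0.74],[0,0,0,-0.74],[0,0,0,-0.74]]' >/dev/null; done
$C '[[0,0,0,-0.09],[0,0,0,-0.09],[0,0,0,-0.09]]' >/dev/null
python3 -c "
from h import *
rows(*bed(.0895,-.0045,.1768),21.6)
w=snap('wrist');knob(w,tobed(fcloud(w)))"
```

```text
t 76.1 pos [0.6476 0.0858 0.2692] yawY 21.3 -> shift/0.15 [-0.003 -0.012  0.392] spin/2 -0.003 q6 -0.41 w 55.5 F [-0.3  1.2 -0.6]
n 1617
ztop 0.1814 x [0.077  0.0885 0.102 ] y [-0.0276  0.0026  0.0256]
rect [89.9 -1.5] [13.5 58.5] 18.9
```

```bash
C='python3 -m crank'
$C '[[0.008,-0.008,0.2,-0.003],[0.008,-0.008,0.32,-0.003],[0.008,-0.008,0.38,-0.003],[0.008,-0.008,0.39,-0.003],[0.008,-0.008,0.39,-0.003]]' | egrep 'eef_pos|contact'
$C '[[0,0,0,0],[0,0,0,0],[0,0,0,0],[0,0,0,0]]' 1 20 | egrep 'contact|width'
$C '[[0,0,0.002,0.09],[0,0,0.004,0.18],[0,0,0.005,0.27],[0,0,0.007,0.36],[0,0,0.009,0.45],[0,0,0.011,0.54],[0,0,0.013,0.63],[0,0,0.0135,0.7]]' | egrep 'contact|width'
$C '[[0,0,0.001,0.085],[0,0,0.001,0.085],[0,0,0.001,0.085]]' | egrep 'contact|width'
python3 -c "
from h import *
where();print(arm.get_state()['torque'].round(2)); rows(.6,0,.3)"
$C '[[0,0,0,0],[0,0,0,0],[0,0,0,0]]' 0.4 | egrep 'contact|width'
$C '[[0,0,-0.2,0],[0,0,-0.4,0],[0,0,-0.4,0],[0,0,-0.4,0]]' | egrep 'pos'
python3 - <<'E'
from h import *
w=snap('wrist');knob(w,tobed(fcloud(w)));rows(.6,0,.4)
E
```

```text
eef_pos: [0.6467, 0.0865, 0.212]
contact_force: [0.9, 0.2, 0.9]
contact_force: [-6.4, -2.8, 0.2]
gripper_width: 0.221
contact_force: [-0.2, -1.4, 2.5]
gripper_width: 0.158
contact_force: [-1.3, -4.8, 0.3]
gripper_width: 0.157
bed xyz [ 0.0898 -0.0032  0.1755] F [-1.3 -4.8  0.3] t 78.7
[-0.36  0.49 -0.09]
t 78.65 pos [0.646 0.086 0.209] yawY -68.0 -> shift/0.15 [-0.5    0.417 -0.606] spin/2 0.0 q6 1.15 w 14.6 F [-1.3 -4.8  0.3]
contact_force: [0.3, 0.3, -0.3]
gripper_width: 0.428
eef_pos: [0.6458, 0.0866, 0.2681]
n 1421
ztop 0.1791 x [0.064  0.0923 0.1177] y [-0.0141 -0.0014  0.0105]
rect [91.  -1.5] [57.9 12.5] 18.6
t 79.58 pos [0.6456 0.0866 0.2676] yawY -68.1 -> shift/0.15 [-0.499  0.422 -0.882] spin/2 0.0 q6 1.15 w 56.2 F [-0.6  0.4  0.4]
```

```bash
C='python3 -m crank'
$C '[[-0.4,0.2,-0.4,0],[-0.5,0.4,-0.8,0],[-0.5,0.42,-0.88,0],[-0.5,0.42,-0.88,0],[-0.5,0.42,-0.88,0]]' 0 | egrep 'pos'
$C '[[-0.4,-0.3,0,0],[-0.7,-0.5,0,0],[-1,-0.8,0,0],[-1,-0.8,0,0],[-1,-0.8,0,0]]' | egrep 'pos'
python3 cl.py
python3 - <<'E'
from strip import *
for n in('s','t'):
    v=dict(np.load(n+'_l.npz'));B=tobed(cloud(v));strip(v,B,n)
    for l in LY:
        g=(abs(B[...,1]-LY[l])<.02)&(B[...,0]>.077)&(B[...,0]<.085)&(B[...,2]>.05)&(B[...,2]<.1);G=B[g];print(l,np.percentile(G[:,2],[90,97]).round(4) if len(G) else '')
s=dict(np.load('s_l.npz'));B=tobed(cloud(s))
for u in (344,347,350,353):
    print(u,[(v,float(B[v,u,2].round(4)),int(s['img'][v,u].mean())) for v in range(170,225) if .07<B[v,u,0]<.105 and -.13<B[v,u,1]<-.085 and .05<B[v,u,2]<.11])
a=dict(np.load('top0.npz'));b=dict(np.load('t_l.npz'))
for u,v in((375,238),(401,158),(326,177),(342,205)): print(u,v,np.abs(a['img'][v-10:v+11,u-10:u+11].astype(int)-b['img'][v-10:v+11,u-10:u+11]).mean().round(1))
print(arm.get_state()['eef_pos'])
E
```

```text
eef_pos: [0.5998, 0.0004, 0.399]
eef_pos: [0.4161, 0.0561, 0.4001]
side 1 32 [0.066 0.068 0.071 0.073 0.076] [0.063 0.066 0.069 0.071 0.074] [0.013 0.016 0.023 0.031 0.035]
side 2 97 [0.067 0.068 0.072 0.077 0.083] [0.006 0.009 0.012 0.019 0.036] [0.012 0.022 0.035 0.044 0.049]
side 3 66 [0.066 0.067 0.07  0.073 0.079] [-0.059 -0.056 -0.051 -0.043 -0.029] [0.013 0.022 0.035 0.056 0.059]
side 4 206 [0.066 0.069 0.076 0.085 0.093] [-0.112 -0.11  -0.107 -0.098 -0.08 ] [0.014 0.023 0.035 0.045 0.053]
top 3 105 [0.067 0.069 0.073 0.08  0.1  ] [-0.059 -0.054 -0.043 -0.031 -0.025] [0.026 0.034 0.044 0.051 0.059]
top 4 87 [0.068 0.07  0.074 0.083 0.096] [-0.108 -0.101 -0.09  -0.079 -0.068] [0.034 0.039 0.045 0.052 0.059]
s -0.06 32 z [0.0404 0.0411 0.0425 0.0727 0.0864] x at low 0.074
s 0 20 z [0.0694 0.0705 0.0756 0.0896 0.105 ] x at low 0.079
s 0.06 19 z [0.0413 0.0416 0.0608 0.0853 0.0868] x at low 0.079
s 0.117 10 z [0.0751 0.078  0.0825 0.0862 0.0936] x at low 0.079
s -0.117 15 z [0.0414 0.0592 0.0675 0.0803 0.0866] x at low 0.08
1 [0.0863 0.087 ]
2 [0.0864 0.0868]
3 [0.0865 0.0869]
4 [
[... 380 characters left out ...]
, 0.08, 101), (196, 0.0797, 106), (197, 0.0771, 106), (198, 0.0756, 118), (199, 0.0719, 78), (200, 0.0692, 7), (201, 0.0674, 43), (202, 0.0665, 151), (203, 0.0629, 166), (204, 0.0602, 150), (206, 0.055, 130), (207, 0.0516, 124), (208, 0.0506, 133)]
350 [(193, 0.0852, 169), (194, 0.085, 165), (195, 0.0852, 166), (196, 0.0865, 169), (197, 0.0851, 179), (198, 0.0841, 146), (200, 0.0812, 104), (201, 0.0784, 106), (202, 0.0767, 102), (204, 0.0672, 77), (205, 0.0596, 111), (206, 0.0571, 130), (207, 0.0545, 114), (208, 0.0516, 126)]
353 [(193, 0.0863, 62), (194, 0.0854, 61), (195, 0.0856, 69), (196, 0.0864, 116)]
375 238 23.0
401 158 21.1
326 177 18.5
342 205 19.4
[0.41713943 0.05548152 0.40006835]
```

```bash
python3 - <<'E'
from h import *
for n,pts in (('top',((375,238),(401,158),(326,177),(342,205),(450,280))),('side',((269,287),(400,317),(320,262),(355,250),(180,330)))):
    a=dict(np.load(n+'0.npz'))['img'];b=dict(np.load(n[0]+'_l.npz'))['img'];la,lb=[cv2.cvtColor(i,cv2.COLOR_RGB2LAB)[...,1:].astype(np.float32).sum(-1) for i in(a,b)]
    for u,v in pts:
        t=la[v-12:v+13,u-12:u+13];r=cv2.matchTemplate(lb[v-22:v+23,u-22:u+23],t,cv2.TM_CCOEFF_NORMED);_,m,_,l=cv2.minMaxLoc(r);print(n,(u,v),round(m,2),(l[0]-10,l[1]-10))
E
```

```text
top (375, 238) 0.97 (0, 0)
top (401, 158) 0.99 (0, 0)
top (326, 177) 0.92 (0, 0)
top (342, 205) 0.92 (0, 0)
top (450, 280) 0.17 (-1, -8)
side (269, 287) 0.99 (0, 0)
side (400, 317) 1.0 (0, 0)
side (320, 262) 0.86 (0, 0)
side (355, 250) 0.85 (0, 0)
side (180, 330) 0.46 (0, 0)
```

Both jars with handles and the purple look-alikes are where they started, the four jars are home, and the strip is pressed down on them, so I'm handing in.

```bash
python3 -c "
from cell import arm
print(arm.job_done())"
```

```text
the job is handed in; nothing more can be done
None
```

I loaded all four handle-less jars into lanes 1–4 against the back stop and turned the knob to about 9.1 rad, roughly a quarter turn past the touch. I estimated the touch from the bar angle, depth readings and the given 7.5 rad, as the strip can't be read directly. One jar got knocked back in its lane and I pushed it home again. The two jars with handles were not moved, and the job was handed in at about 81 s.

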